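# Load and start the bench shaker for a rinse run

## Task

First put the blue platform on the shaker, lowering it over the round and the diamond pin until it lies fully down on the deck. Then load it: pour all the ceramic balls from the orange cup into the white tub, stand every amber jar upright in the platform's black-floored bay, and stand the empty cup back upright on its round mat. When the balls and jars are all aboard, start the shaker by pushing its red lever right over to the left (as the robot sees it), to the green mark, and leave the tip box, the white jar and the timer where they are.

Things in the scene. Friction and masses are not known exactly. Their poses are not given: they have to be found in the camera images.
- shaker: fixed orbital shaker: white housing 240 x 250 mm (x, y), dark steel deck 230 x 230 mm on it, deck surface 70 mm above the bench. Origin: centre of the housing at bench height; x away from its console, y left, z up. Grey console 65 mm deep, 45 mm high on the -x side. Two steel pins stand on the deck on the x axis, 150 mm apart
- round_pin (a point): tip of the round pin: diameter 18 mm, 28 mm high above the deck (top 98 mm above the bench), its last 10 mm tapering to 8 mm; at x -75 mm, y 0 in the shaker frame, the console side
- diamond_pin (a point): tip of the smaller diamond pin: 12 mm across (y), 8 mm along (x), 22 mm high above the deck, its last 8 mm tapering; at x +75 mm, y 0 in the shaker frame, the far side
- platform: loose blue plate 220 x 220 mm (x, y), 12 mm thick, 0.5 to 0.75 kg, on the bench at the start. Origin: centre of its underside, z up. In the middle stands an aluminium grip plate with black top, 70 mm long (x), 16 mm thick (y), up to 82 mm above the underside, near the balance point; a white tub on the +y side (26 mm from the grip plate), a bay with a low rail on the -y side
- bay (a point): centre of the black floor of the jar bay: inside 200 mm (x) by 54 mm (y), steel rail 4 mm thick and 14 mm high above this floor; at x 0, y -57 mm, z 12 mm in the platform frame. Room for four jars standing in one row along x
- round_hole (a point): centre of the 20 mm hole, at the underside, x -75 mm, y 0 in the platform frame: goes over the round pin with 1 mm play all round; fully down, the underside lies on the deck
- small_hole (a point): centre of the 14 mm hole, at the underside, x +75 mm, y 0 in the platform frame: goes over the diamond pin with 1 mm play in y (too small for the round one)
- tub (a point): centre of the floor of the open white tub: inside 166 mm (x) by 66 mm (y), walls 4 mm thick and 40 mm high above this floor; at x 0, y +71 mm, z 12 mm in the platform frame
- mat: fixed black round mat, 100 mm across, 4 mm thick, where the cup stands. Origin: centre of its underside
- cup: loose orange plastic cup, about 0.1 kg, 70 mm high, outside diameter 50 mm at the base and 70 mm at the rim, wall 3 mm, floor 4 mm; starts upright on the mat with six balls in it. Origin: centre of its underside; z towards its mouth
- start (a joint): start lever, red 26 mm ball knob 60 mm from its hinge, on a black block on the console. Hinge at x -152.5, y -50, z 67 mm in the shaker frame, turning about shaker x: 0 = off, leaning 0.5 rad from upright to the right (-y); 1.0 = on, 0.5 rad to the left (+y), by a green mark. Stays where left; 1 N at the knob moves it; starts at 0 to 0.12
- ball1: white ceramic grinding ball, 20 mm across, 25 g, slippery; origin: its centre; starts in the cup
- ball2: white ceramic grinding ball, 20 mm across, 25 g, slippery; origin: its centre; starts in the cup
- ball3: white ceramic grinding ball, 20 mm across, 25 g, slippery; origin: its centre; starts in the cup
- ball4: white ceramic grinding ball, 20 mm across, 25 g, slippery; origin: its centre; starts in the cup
- ball5: white ceramic grinding ball, 20 mm across, 25 g, slippery; origin: its centre; starts in the cup
- ball6: white ceramic grinding ball, 20 mm across, 25 g, slippery; origin: its centre; starts in the cup
- jar1: capped squat amber jar, body 46 mm in diameter and 46 mm high, white cap 45 mm across, 60 mm high in all, 130 g, heavy base; origin: centre of its base, z up. Between two and four jars are there, standing on the bench; an absent one reads None
- jar2: capped squat amber jar, body 46 mm in diameter and 46 mm high, white cap 45 mm across, 60 mm high in all, 130 g, heavy base; origin: centre of its base, z up. Between two and four jars are there, standing on the bench; an absent one reads None
- jar3: capped squat amber jar, body 46 mm in diameter and 46 mm high, white cap 45 mm across, 60 mm high in all, 130 g, heavy base; origin: centre of its base, z up. Between two and four jars are there, standing on the bench; an absent one reads None
- jar4: capped squat amber jar, body 46 mm in diameter and 46 mm high, white cap 45 mm across, 60 mm high in all, 130 g, heavy base; origin: centre of its base, z up. Between two and four jars are there, standing on the bench; an absent one reads None
- tip_box: bystander: blue box of pipette tips, 90 x 125 mm, 65 mm high; origin: centre of its underside
- reagent: bystander: white jar with blue cap, 64 mm diameter, 130 mm high; origin: centre of its underside
- timer: bystander: white bench timer, 70 x 70 mm, 35 mm high; origin: centre of its underside
Mind the look-alikes: they are no part of the job. Of the things that look like the cup, take the one that is farthest to the robot's right at the start.

How it is judged (in metres and radians):
On the way, in this order (a step that is already met when the one before it is completed fails the run):
1. the platform is fully down over both pins (horizontal distance between round_hole and round_pin below 0.003 m and horizontal distance between small_hole and diamond_pin below 0.003 m and z of each of platform, round_hole, small_hole in the frame of shaker below 0.073 m and angle between platform's own z axis and vertical below 0.03 rad), for 0.2 s.
2. all the balls are in the tub and all the jars stand in the bay, with the platform fully down (all of step 1 and x of ball1 in the frame of platform between -0.083 and 0.083 m and y of ball1 in the frame of platform between 0.038 and 0.104 m and z of ball1 in the frame of platform between 0.015 and 0.05 m and x of ball2 in the frame of platform between -0.083 and 0.083 m and y of ball2 in the frame of platform between 0.038 and 0.104 m and z of ball2 in the frame of platform between 0.015 and 0.05 m and x of ball3 in the frame of platform between -0.083 and 0.083 m and y of ball3 in the frame of platform between 0.038 and 0.104 m and z of ball3 in the frame of platform between 0.015 and 0.05 m and x of ball4 in the frame of platform between -0.083 and 0.083 m and y of ball4 in the frame of platform between 0.038 and 0.104 m and z of ball4 in the frame of platform between 0.015 and 0.05 m and x of ball5 in the frame of platform between -0.083 and 0.083 m and y of ball5 in the frame of platform between 0.038 and 0.104 m and z of ball5 in the frame of platform between 0.015 and 0.05 m and x of ball6 in the frame of platform between -0.083 and 0.083 m and y of ball6 in the frame of platform between 0.038 and 0.104 m and z of ball6 in the frame of platform between 0.015 and 0.05 m and x of jar1 in the frame of platform between -0.082 and 0.082 m and y of jar1 in the frame of platform between -0.066 and -0.048 m and z of jar1 in the frame of platform between 0.008 and 0.018 m and angle between each of jar1, jar2, jar3, jar4's own z axis and vertical below 0.1 rad and x of jar2 in the frame of platform between -0.082 and 0.082 m and y of jar2 in the frame of platform between -0.066 and -0.048 m and z of jar2 in the frame of platform between 0.008 and 0.018 m and x of jar3 in the frame of platform between -0.082 and 0.082 m and y of jar3 in the frame of platform between -0.066 and -0.048 m and z of jar3 in the frame of platform between 0.008 and 0.018 m and x of jar4 in the frame of platform between -0.082 and 0.082 m and y of jar4 in the frame of platform between -0.066 and -0.048 m and z of jar4 in the frame of platform between 0.008 and 0.018 m), for 0.2 s.
3. the start lever is thrown to the left (value of joint start above 0.8 rad), for 0.2 s.
At the end, for the whole second after the job is handed in: Platform on the deck over both pins (holes within 3 mm of the pins, underside within 3 mm of the deck), all balls in the tub, all jars upright (0.1 rad) on the bay floor, cup upright on its mat (centres within 30 mm), lever beyond 0.8, all at rest (all of step 2 and horizontal distance between cup and mat below 0.03 m and angle between cup's own z axis and vertical below 0.1 rad and z of cup in the frame of mat below 0.009 m and linear speed of each of platform, cup, jar1, jar2, jar3, jar4, ball1, ball2, ball3, ball4, ball5, ball6 below 0.03 m/s and value of joint start above 0.8 rad); the robot touches nothing.
It fails at once if the tip box is moved more than 30 mm (distance of tip_box from where it was at the start of the episode above 0.03 m).
It fails at once if the white jar is moved more than 30 mm (distance of reagent from where it was at the start of the episode above 0.03 m).
It fails at once if the timer is moved more than 30 mm (distance of timer from where it was at the start of the episode above 0.03 m).
Of jar1, jar2, jar3, jar4 only 2 to 4 are there at a start; the rules pass over those that are not, and their reading is None.
At some moment in a run one of jar1, jar2, jar3, jar4 may be knocked a few centimetres aside while the robot is not near it.
It also fails if it takes over 210 s, if anything falls off the work surface, if the arm or the gripper's body presses on something with over 40 N, if the wrist force passes 120 N, or if a joint passes its speed limit or range.

## Robot

A 6-joint arm with a two-finger parallel gripper is mounted at the origin on the work surface. World frame = base frame: x ahead of the robot, y to its left, z up, the work surface at z = 0. Lengths are in mm, angles in rad, forces in N, time in s.
With the tool pointing down it reaches from about 400 to 925 mm from the base axis. Payload 12.5 kg.
Tool frame: the origin (TCP) lies on the centre line of the jaws, within the pads' length; the fingertips stand 8 mm ahead of it and the grasp point (between the pads) lies 11 mm behind it; z points along the fingers, x is the direction in which the jaws open and shut, and the axes are right-handed (so a half turn about z gives the same grasp; the last joint's range is limited). The gripper opens to 95 mm and grips with 3 to 60 N. Pads are 20 mm wide; open, the fingers measure 119 mm over their backs; the gripper's body (75 mm by 180 mm) begins 59 mm behind the grasp point.
Start: joints at [1.122, 0.491, 1.559, -0, 1.092, -0.106], TCP at [210.062, 588.659, 222.661] pointing down, gripper open.
Joint ranges: [-3.1, 3.1], [-0.84, 2.19], [0.05, 2.79], [-1.13, 4.28], [0.06, 2.93], [-2.69, 2.69]. Speed limits (rad/s): [2.22, 2.22, 2.79, 3.14, 3.14, 3.14].

## Interface

Orientations are given as [roll, pitch, yaw] about the fixed x, y, z axes, in that order (R = Rz(yaw) Ry(pitch) Rx(roll)).
In Python, from cell import env gives the robot as it stands. The module is installed in compiled form; this text tells all that it offers.
- The arm moves only by the tool send_rows, never from a script. Its argument "moves" is a list that holds one entry, the list of rows, each a list of 6 numbers: the shift along the tool's x, y, z as a fraction of full scale, then the turn, a rotation vector about the tool's x, y, z as a fraction of full scale. A call has 1 to 12 rows; each row is the pose to reach, as a shift and turn from the pose commanded when the call began, along the tool's axes at that moment; what a row does not reach only later rows make up. Full scale, the value 1, is 0.3 m for a shift and 90 degrees for a turn. A row lasts 1/12 s, in which the tool goes at most 41.7 mm and 7.16 degrees, less where a joint would pass 70% of its speed; a pose out of reach is approached as far as the arm can. A call with a number of a shift or a turn outside -1 to 1 is refused whole. A call with a gripper value outside its range is refused whole. "grip" is the gripper's target within -1 to 1 (shut at 1, half-way at 0, fully open at -1), set as the call begins (left out, the last holds). The fingers move at their own pace and stop on an object; the grip force is fixed at half the most. Time passes only in rows, so rows that repeat a pose let the fingers close. It gives the time, the measured TCP pose, the force and the opening at its end, in the units of the state.
- env.state(): the state, without advancing time (a new reading comes with each control period).
- env.read_camera(name): name is "side" or "top" or "wrist"; returns a dict with "image" (384x512x3 uint8, red, green, blue), "mtx" (3x3 intrinsics, pixels), "T" (4x4, takes a point from camera to world coordinates); the wrist camera has in their place "mount" (4x4, takes a point from camera to tool coordinates, whose origin is the TCP and whose axes are the tool frame's). Camera axes: x right, y up, looking along -z (the intrinsics and any distortion apply to the point x, -y, -z); pixel columns grow to the right and rows downward; lengths in mm; the calibration is good to about 2 mm. The wrist camera is an equidistant fisheye: a pixel r from the principal point sees the ray r / f radians off the axis. A picture is of the moment at which its call begins: read the wrist's pose just before it. There is no depth.
- env.job_done(): hands the job in, once; it reports no verdict.
Trained networks look in the newest picture that a camera, given by its name, has taken for a name from the list of things; names that differ only in an ending like _2 or _b are one class to them, and where a whole thing is asked for, a point or a joint stands for the part that bears it (a point fixed in the world has none). Each returns a list of dicts, best first, with "confidence" (0 to 1); they miss things now and then, are a little off and sometimes report something else, mostly with a low value. They report only what shows in the picture. A call takes as long as a camera call. They do not tell look-alikes from the thing itself.
- env.look_for(camera, thing): "xy" ([column, row] in pixels, amid what is visible of it).
- env.outline_of(camera, thing): "region" (384x512 bool, what is visible of it) and "xy" ([column, row] in pixels, amid what is visible of it).
The state is a dict: "t": time; "joints": joint angles; "qvel": joint speeds; "tau": joint torques, N m; "eef_pos": TCP position; "tcp_rot": TCP orientation; "ft_force": force on the tool from outside, world axes, zero at the start; "moment": the same for the moment, N m; "opening": opening from 0.0 (shut) to 1.0 (fully open).
Only numpy, scipy, OpenCV 4.12 (cv2) and the standard library are available. Lean on these libraries where they do the work, as an engineer would, in place of code of your own. Each camera call takes 0.05 s, during which the arm holds its last target. There are 200 camera calls.

## Working session

There is one attempt and no reset: what is moved stays moved. The work goes in short steps, Python scripts to look and compute and a tool call to move; the robot and the scene stay as the last step left them, time stands still between calls to the robot, and variables do not carry over. Pictures are saved under pics/ and viewed, about 12 in all and at most 16, crops included, and the job is handed in when it is done.

Besides the shell and the picture viewer there is one more tool, called after ">>>" by a JSON object that holds its "fn" and its "kwargs", one argument or row to a line. send_rows: Moves the arm, as the interface text tells. Its arguments: {"type":"object","properties":{"moves":{"type":"array","items":{"type":"array","items":{"type":"array","items":{"type":"number"}}}},"grip":{"type":"number"}},"required":["moves"]}

```bash
mkdir -p pics; python3 - <<'E'
from cell import env
import cv2
s=env.state();print({k:s[k] for k in('t','eef_pos','tcp_rot','opening')})
for c in('top','side','wrist'):
    r=env.read_camera(c);cv2.imwrite(f'pics/{c}0.png',r['image'][:,:,::-1])
    print(c,r['mtx'],r.get('T',r.get('mount')), [k for k in r])
    for n in('shaker','platform','round_pin','diamond_pin','cup','mat','jar1','tip_box','reagent','timer','start','round_hole','small_hole','ball1'):
        try: print(n,[(d['xy'],round(d['confidence'],2)) for d in env.look_for(c,n)])
        except Exception as e: print(n,e)
E
python3 -c "
import cv2,numpy as np
a=[cv2.imread(f'pics/{c}0.png') for c in('top','side')]
cv2.imwrite('pics/a.png',cv2.resize(a[0],(800,600)));cv2.imwrite('pics/b.png',cv2.resize(a[1],(800,600)))"
```

```text
{'t': 0.0, 'eef_pos': array([209.93021318, 588.42913616, 222.07703353]), 'tcp_rot': array([-3.14146550e+00,  1.08304222e-03,  1.22805763e+00]), 'opening': 0.9977074934941366}
top [[380.86098811   0.         257.75273309]
 [  0.         380.86098811 191.45788156]
 [  0.           0.           1.        ]] [[ 2.24779415e-02  9.98577876e-01 -4.83421950e-02  4.84422243e+02]
 [-9.99619327e-01  2.16749920e-02 -1.70703308e-02 -2.39841975e+00]
 [-1.59982380e-02  4.87074983e-02  9.98684953e-01  1.04750838e+03]
 [ 0.00000000e+00  0.00000000e+00  0.00000000e+00  1.00000000e+00]] ['image', 'mtx', 'T']
shaker [([256.6, 183.1], 0.86), ([407.4, 185.8], 0.45), ([371.2, 260.2], 0.28)]
platform [([147.5, 191.4], 0.9)]
round_pin [([260.3, 181.9], 0.73)]
diamond_pin [([256.5, 180.0], 0.75)]
cup [([371.1, 258.7], 0.98), ([341.3, 204.0], 0.83), ([312.6, 268.0], 0.73), ([409.1, 185.1], 0.24)]
mat [([352.1, 249.3], 0.57)]
jar1 [([408.5, 226.2], 0.93), ([370.6, 202.0], 0.91), ([410.6, 185.1], 0.72), ([258.9, 182.5], 0.39)]
tip_box [([366.8, 111.9], 0.94), ([407.5, 185.4], 0.59)]
reagent [([180.3, 266.2], 0.5
[... 1380 characters left out ...]
  0.         256.42587622]
 [  0.         297.31863964 186.70510422]
 [  0.           0.           1.        ]] [[ 9.99999300e-01 -8.89920631e-04  7.80095420e-04  6.04511208e-01]
 [-6.52404503e-04 -9.64522674e-01 -2.63999217e-01 -7.41648808e+01]
 [ 9.87358070e-04  2.63998523e-01 -9.64522579e-01 -1.61578377e+02]
 [ 0.00000000e+00  0.00000000e+00  0.00000000e+00  1.00000000e+00]] ['image', 'mtx', 'mount']
shaker [([12.2, 377.6], 0.69)]
platform []
round_pin [([10.1, 379.3], 0.7)]
diamond_pin [([10.9, 376.7], 0.54)]
cup [([11.3, 372.5], 0.54)]
mat [([13.0, 376.8], 0.39)]
jar1 [([0.8, 377.2], 0.42)]
tip_box []
reagent []
timer []
start [([12.7, 377.2], 0.51)]
round_hole []
small_hole []
ball1 []
```

View pics/a.png

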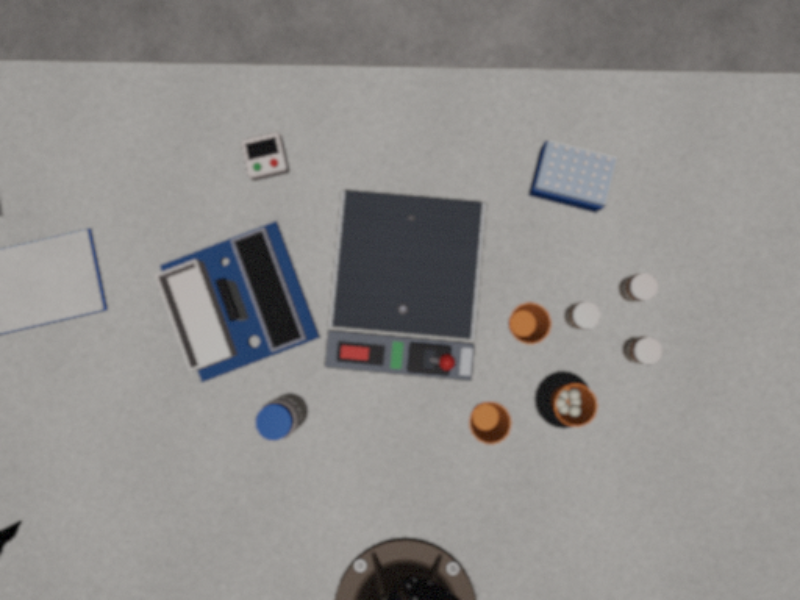

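View pics/b.png

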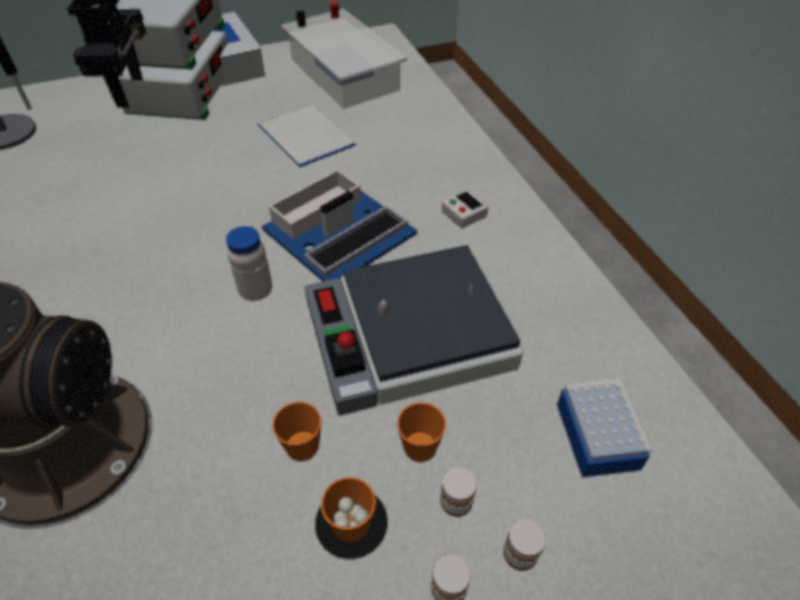

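Pictures 1 and 2 show the following. Three orange cups are candidates in the top image, at native pixels (371,259), (341,204) and (313,268). The rightmost is (371,259), and it holds the balls on the mat at (361,255). The three amber jars are at about (373,202), (411,184) and (413,224). The platform is at (150,192), left of the shaker.

```bash
cat > h.py <<'E'
from cell import env
import numpy as np, cv2
from scipy.spatial.transform import Rotation as Ro
def tool():
    s=env.state();T=np.eye(4);T[:3,:3]=Ro.from_euler('xyz',s['tcp_rot']).as_matrix();T[:3,3]=s['eef_pos'];return T
def cam(c):
    T=tool() if c=='wrist' else None
    r=env.read_camera(c)
    if T is not None:r['T']=T@r['mount']
    r['fish']=c=='wrist';return r
def world(r,px,z):
    px=np.atleast_2d(np.array(px,float));m=r['mtx'];u=(px-[m[0,2],m[1,2]])/m[0,0]
    if r['fish']:
        th=np.linalg.norm(u,axis=1,keepdims=True)+1e-9;d=np.c_[u/th*np.sin(th),np.cos(th)]
    else:d=np.c_[u,np.ones(len(u))]
    d=d*[1,-1,-1]@r['T'][:3,:3].T;o=r['T'][:3,3]
    return o+d*((z-o[2])/d[:,2])[:,None]
def pix(r,P):
    P=np.atleast_2d(np.array(P,float));p=(P-r['T'][:3,3])@r['T'][:3,:3]*[1,-1,-1];m=r['mtx']
    if r['fish']:
        n=np.linalg.norm(p[:,:2],axis=1,keepdims=True)+1e-9;u=p[:,:2]/n*np.arctan2(n[:,0],p[:,2])[:,None]
    else:u=p[:,:2]/p[:,2:]
    return u*m[0,0]+[m[0,2],m[1,2]]
def to(x,y,z,yaw,tool_T=None):
    """row (fractions) from present pose to tool-down pose with yaw in degrees"""
    T=tool();G=np.eye(3);G=Ro.from_euler('xyz',[np.pi,0,np.radians(yaw)]).as_matrix()
    d=T[:3,:3].T@(np.array([x,y,z])-T[:3,3])/300
    w=Ro.from_matrix(T[:3,:3].T@G).as_rotvec()/(np.pi/2)
    print('to',(x,y,z,yaw),'row',np.r_[d,w].round(3).tolist(),'rows>=',int(np.ceil(max(np.linalg.norm(d)*300/41.7,np.linalg.norm(w)*90/7.16))))
def save(r,name,box=None,k=1):
    im=r['image'][:,:,::-1]
    if box:im=im[box[1]:box[3],box[0]:box[2]]
    cv2.imwrite('pics/'+name,cv2.resize(im,None,fx=k,fy=k,interpolation=cv2.INTER_CUBIC))
E
python3 - <<'E'
from h import *
np.set_printoptions(precision=1,suppress=True)
r=cam('top')
k=.64
def p(n,l,z):print(n,world(r,np.array(l)*k,z)[:,:2].tolist())
np.set_printoptions(1)
p('deck',[(345,191),(482,202),(472,338),(333,325)],70)
p('rpin',[(403,310)],98);p('dpin',[(411,218)],92)
p('rhole',[(255,341)],12);p('shole',[(226,262)],12);p('grip',[(231,299)],82)
p('knob',[(447,362)],120)
p('mat',[(564,399)],4)
for n,z in(('cup',74),('jar1',60)):
    for d in env.outline_of('top',n):
        q=np.argwhere(d['region'])[:,::-1].mean(0) if d['region'].any() else d['xy'];print(n,d['confidence'],q,world(r,q,z),world(r,d['xy'],z), d['region'].sum())
T=tool();to(420,300,420,110)
E
```

```text
deck [[709.5843091462079, 114.31223998650553], [695.4669485567988, -113.18943352386351], [470.5663260836222, -100.45566584010263], [486.7084655749226, 128.01749450799753]]
rpin [[513.0624824877732, 13.024504630295358]]
dpin [[662.4055539683425, 3.5228227662793494]]
rhole [[455.9361013673556, 271.1870194903788]]
shole [[593.1149036625864, 327.10097556873984]]
grip [[525.3247976525081, 294.38286835433274]]
knob [[433.2541090660002, -57.37172438292057]]
mat [[367.69606815974095, -268.0732621555897]]
cup 0.95 [338.6 206.5] [[ 497.6 -192.5   74. ]] [[ 500.1 -199.5   74. ]] 599
cup 0.75 [368.3 258.9] [[ 367.1 -268.8   74. ]] [[ 373.2 -270.2   74. ]] 442
cup 0.69 [313.1 270.1] [[ 335.7 -130.1   74. ]] [[ 338.9 -131.1   74. ]] 606
cup 0.25 [150.9 193.1] [[521.4 288.8  74. ]] [[525.3 296.2  74. ]] 6762
jar1 0.78 [410.1 223.6] [[ 458.1 -378.8   60. ]] [[ 458.6 -367.8   60. ]] 347
jar1 0.57 [407.7 183.8] [[ 560.5 -372.4   60. ]] [[ 556.8 -373.6   60. ]] 358
jar1 0.53 [372.7 201.8] [[ 512.  -282.8   60. ]] [[ 504.9 -292.    60. ]] 305
to (420, 300, 420, 110) row [-0.671, 0.983, -0.658, 0.0, -0.0, -0.44] rows>= 10
```

```bash
python3 -c "
from h import *
to(494,285,270,112.2)"
```

```text
to (494, 285, 270, 112.2) row [-0.635, 1.232, -0.158, 0.0, -0.0, -0.465] rows>= 11
```

>>> {"fn": "send_rows", "kwargs": {
  "moves": [
    [[-0.32, 0.62, -0.08, 0, 0, 0], [-0.32, 0.62, -0.08, 0, 0, 0], [-0.32, 0.62, -0.08, 0, 0, 0], [-0.32, 0.62, -0.08, 0, 0, 0], [-0.32, 0.62, -0.08, 0, 0, 0], [-0.32, 0.62, -0.08, 0, 0, 0]]
  ]
}}

```text
t: 2.9
eef_pos: [356.8, 432.0, 247.7]
tcp_rot: [3.14, -0.001, 1.224]
ft_force: [-0.4, -0.5, 0.8]
opening: 0.997
```

>>> {"fn": "send_rows", "kwargs": {
  "moves": [
    [[-0.315, 0.612, -0.08, 0, 0, -0.465], [-0.315, 0.612, -0.08, 0, 0, -0.465], [-0.315, 0.612, -0.08, 0, 0, -0.465], [-0.315, 0.612, -0.08, 0, 0, -0.465], [-0.315, 0.612, -0.08, 0, 0, -0.465], [-0.315, 0.612, -0.08, 0, 0, -0.465], [-0.315, 0.612, -0.08, 0, 0, -0.465], [-0.315, 0.612, -0.08, 0, 0, -0.465]]
  ],
  "grip": 0.15
}}

```text
t: 3.57
eef_pos: [494.8, 284.2, 270.6]
tcp_rot: [3.141, -0.0, 1.958]
ft_force: [-0.2, 0.6, 0.5]
opening: 0.497
```

```bash
python3 - <<'E'
from h import *
print(tool().round(2)); r=cam('wrist');save(r,'w1.png',k=1.5)
for n in('platform','round_hole','small_hole'):print(n,[(d['xy'],round(d['confidence'],2)) for d in env.look_for('wrist',n)])
c=np.array([524.5,299]);a=np.radians(22.2);R=np.array([[np.cos(a),-np.sin(a)],[np.sin(a),np.cos(a)]])
for q,z in(((-75,0),12),((75,0),12),((-35,0),82),((35,0),82),((-110,-110),12),((110,-110),12),((110,110),12)):print(q,(1.5*pix(r,[*(c+R@q),z])).round())
E
```

```text
[[-3.8000e-01  9.3000e-01  0.0000e+00  4.9477e+02]
 [ 9.3000e-01  3.8000e-01  0.0000e+00  2.8423e+02]
 [ 0.0000e+00  0.0000e+00 -1.0000e+00  2.7062e+02]
 [ 0.0000e+00  0.0000e+00  0.0000e+00  1.0000e+00]]
platform [([261.3, 175.2], 0.96), ([88.9, 128.9], 0.44)]
round_hole [([261.8, 171.4], 0.67)]
small_hole [([262.9, 172.9], 0.97)]
(-75, 0) [[387. 195.]]
(75, 0) [[387. 343.]]
(-35, 0) [[387. 251.]]
(35, 0) [[387. 333.]]
(-110, -110) [[271. 160.]]
(110, -110) [[284. 372.]]
(110, 110) [[489. 372.]]
```

View pics/w1.png

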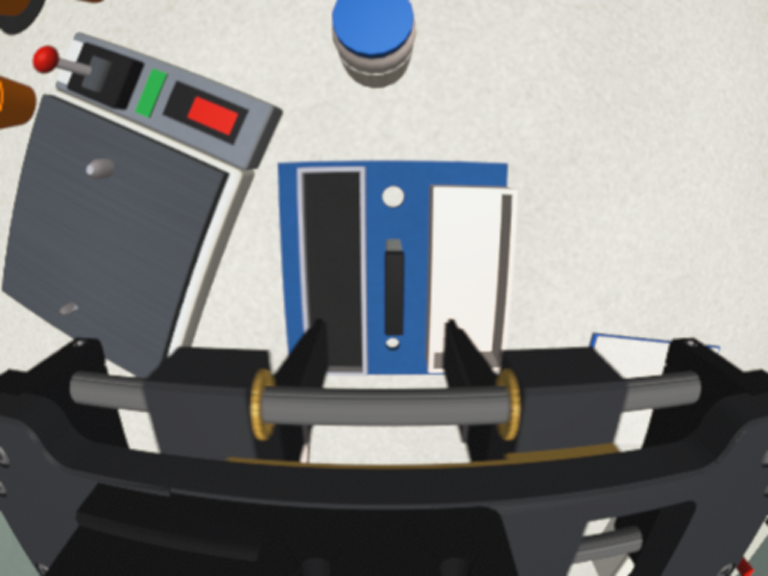

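Picture 3 (wrist): the platform is centred. Its holes are at (393,197) and (392,343), the grip plate runs along column 394, and the shaker pins are at left. All are 1.5x pixels.

```bash
python3 - <<'E'
from h import *
r=cam('wrist')
w=lambda p,z:world(r,np.array(p)/1.5,z)[0].round(1)
h1,h2=w((393,197),12),w((392,343),12);print(h1,h2,np.linalg.norm(h2-h1),(h1+h2)/2,np.degrees(np.arctan2(*(h2-h1)[1::-1])))
g1,g2=w((394,251),82),w((394,334),82);print(g1,g2,np.linalg.norm(g2-g1),(g1+g2)/2)
print(w((279,163),12),w((507,163),12),np.linalg.norm(w((279,163),12)-w((507,163),12)))
for p in((90,168),(95,168),(110,166)):print('rp',w(p,98),w(p,70))
for p in((63,308),(76,308)):print('dp',w(p,92),w(p,70))
c=(h1+h2)/2
to(c[0],c[1],48,112.2)
E
```

```text
[453.6 278.   12. ] [590.4 333.5  12. ] 147.6295702086814 [522.   305.75  12.  ] 22.082480867005366
[488.6 291.9  82. ] [554.6 319.3  82. ] 71.46159807896828 [521.6 305.6  82. ]
[462.8 165.   12. ] [380.1 365.6  12. ] 216.97845515165787
rp [513.1  18.   98. ] [520.4  -2.1  70. ]
rp [511.4  23.6  98. ] [518.7   3.9  70. ]
rp [505.   39.2  98. ] [511.7  20.9  70. ]
dp [657.6  10.2  92. ] [672.6  -5.8  70. ]
dp [650.2  27.   92. ] [664.8  12.1  70. ]
to (np.float64(522.0), np.float64(305.75), 48, 112.2) row [0.026, 0.113, 0.742, -0.0, -0.0, 0.0] rows>= 6
```

>>> {"fn": "send_rows", "kwargs": {
  "moves": [
    [[-0.925, -0.162, -0.133, 0, 0, 0.287], [-0.925, -0.162, -0.133, 0, 0, 0.287], [-0.925, -0.162, -0.133, 0, 0, 0.287], [-0.925, -0.162, -0.133, 0, 0, 0.287], [-0.925, -0.162, -0.133, 0, 0, 0.287], [-0.925, -0.162, -0.133, 0, 0, 0.287], [-0.925, -0.162, -0.133, 0, 0, 0.287], [-0.925, -0.162, -0.133, 0, 0, 0.287], [-0.925, -0.162, -0.133, 0, 0, 0.287], [-0.925, -0.162, -0.133, 0, 0, 0.287]]
  ]
}}

```text
t: 4.65
eef_pos: [553.7, 10.5, 310.3]
tcp_rot: [-3.141, -0.0, 1.507]
ft_force: [-0.5, 0.1, 0.0]
opening: 0.427
```

```bash
python3 - <<'E'
from h import *
print(env.state()['opening'],tool().round(2)[:3,3]); r=cam('wrist');save(r,'w2.png',k=1.5)
np.savez('shk.npz',**{k:r[k] for k in('mtx','T','fish')})
to(522,305.7,270,112.2)
E
```

```text
0.42698583657510036 [553.75  10.48 310.34]
to (522, 305.7, 270, 112.2) row [0.974, -0.167, 0.135, -0.0, -0.0, -0.286] rows>= 8
```

View pics/w2.png

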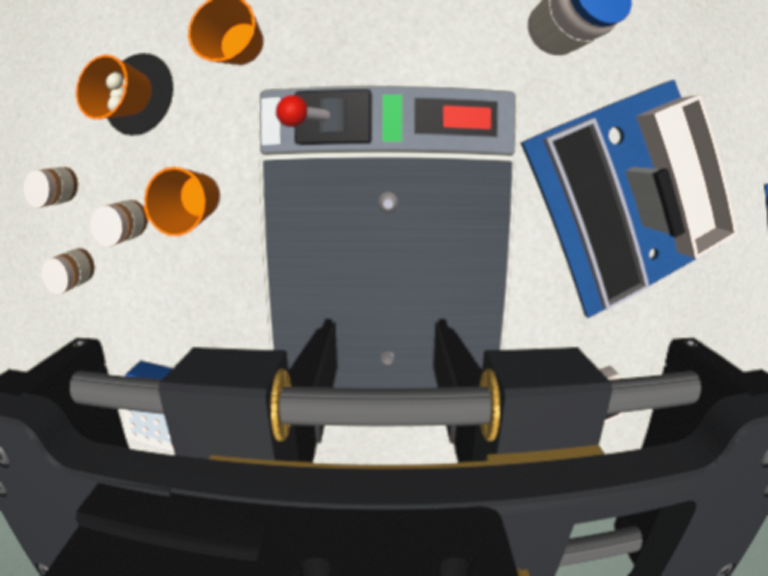

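Picture 4 (wrist over shaker): round pin tip at (388,202), diamond tip at (387,359), lever knob at (292,111).

```bash
python3 - <<'E'
from h import *
r=dict(np.load('shk.npz'));im=cv2.imread('pics/w2.png')
w=lambda p,z:world(r,np.array(p)/1.5,z)[0].round(1)
g=cv2.cvtColor(im,6).astype(int)
for (x0,y0,x1,y1) in((370,180,406,225),(370,345,406,375)):
    s=g[y0:y1,x0:x1];m=s>np.median(s)+40;q=np.argwhere(m);print(q.mean(0)[::-1]+[x0,y0],q.min(0)[::-1]+[x0,y0],q.max(0)[::-1]+[x0,y0],len(q))
a,b=w((388,203),98),w((387,358.5),92);c=(a+b)/2;print(a,b,np.linalg.norm((a-b)[:2]),c,np.degrees(np.arctan2(*(b-a)[1::-1])))
K=w((292,110),120);print('knob',K)
print('deck',w((262,161),70),w((512,161),70),'cons',w((261,92),45),w((515,94),45))
c=w((388,203),98);print([w(p,60) for p in((38,188),(110,224),(66,273))],'cup rim',w((104,87),74))
E
```

```text
[388.0754717 201.2327044] [382 194] [394 209] 159
[387.16666667 361.08333333] [385 360] [389 362] 12
[515.2  16.1  98. ] [659.7   6.4  92. ] 144.82520498863448 [587.45  11.25  95.  ] -3.840391100818011
knob [433.  -54.6 120. ]
deck [470.  -96.1  70. ] [484.1 131.9  70. ] cons [401.1 -99.1  45. ] [418.  145.7  45. ]
[array([ 457.4, -383.5,   60. ]), array([ 512.1, -279.7,   60. ]), array([ 560.7, -358.9,   60. ])] cup rim [ 368.9 -261.7   74. ]
```

>>> {"fn": "send_rows", "kwargs": {
  "moves": [
    [[0.974, -0.167, 0.135, 0, 0, -0.286], [0.974, -0.167, 0.135, 0, 0, -0.286], [0.974, -0.167, 0.135, 0, 0, -0.286], [0.974, -0.167, 0.135, 0, 0, -0.286], [0.974, -0.167, 0.135, 0, 0, -0.286], [0.974, -0.167, 0.135, 0, 0, -0.286], [0.974, -0.167, 0.135, 0, 0, -0.286], [0.974, -0.167, 0.135, 0, 0, -0.286], [0.974, -0.167, 0.135, 0, 0, -0.286], [0.974, -0.167, 0.135, 0, 0, -0.286], [0.974, -0.167, 0.135, 0, 0, -0.286]]
  ]
}}

```text
t: 5.62
eef_pos: [522.3, 304.0, 270.3]
tcp_rot: [3.142, 0.0, 1.957]
ft_force: [0.2, 0.1, -0.2]
opening: 0.423
```

>>> {"fn": "send_rows", "kwargs": {
  "moves": [
    [[0, 0, 0.13, 0, 0, 0], [0, 0, 0.26, 0, 0, 0], [0, 0, 0.39, 0, 0, 0], [0, 0, 0.5, 0, 0, 0], [0, 0, 0.5, 0, 0, 0]]
  ]
}}

```text
t: 6.03
eef_pos: [520.5, 301.9, 114.9]
tcp_rot: [-3.133, 0.0, 1.955]
ft_force: [-1.0, -0.1, -0.5]
opening: 0.421
```

```bash
python3 - <<'E'
from h import *
print(tool().round(2)[:3,3]);r=cam('wrist');save(r,'w3.png',box=(128,60,384,280),k=2)
to(522,305.7,46,112.2)
E
```

```text
[520.53 301.94 114.9 ]
to (522, 305.7, 46, 112.2) row [0.009, 0.005, 0.241, -0.003, 0.0, -0.002] rows>= 2
```

View pics/w3.png

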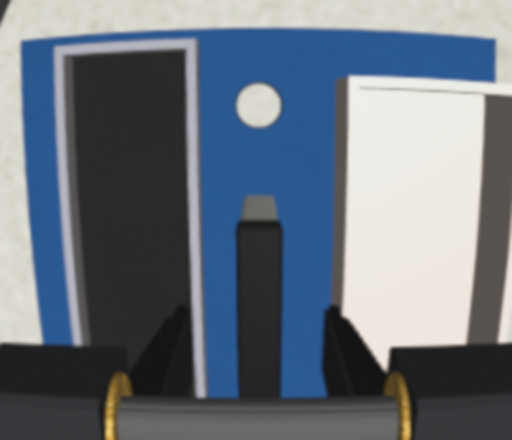

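Picture 5: the fingers straddle the grip plate, the round hole is at (258,105) in the crop, and the plate is centred between the fingers to about 1 mm.

```bash
python3 - <<'E'
from h import *
r=cam('wrist');T=tool();w=lambda p,z:(np.linalg.inv(T)@np.r_[world(r,np.array(p)/2+[128,60],z)[0],1])[:3].round(1)
print(T[:3,3],'hole',w((258,105),12),'plate end top',w((259,222),82),'edge',w((258,29),12))
to(522,305.7,46,112.2)
E
```

```text
[522.9851034  303.52309272 120.61224268] hole [  0.4 -71.  108.7] plate end top [  0.7 -32.3  38.6] edge [   0.4 -105.4  108.7]
to (522, 305.7, 46, 112.2) row [0.008, -0.0, 0.249, -0.001, 0.0, -0.002] rows>= 2
```

>>> {"fn": "send_rows", "kwargs": {
  "moves": [
    [[0.004, 0.005, 0.1, 0, 0, 0], [0.004, 0.005, 0.17, 0, 0, 0], [0.004, 0.005, 0.22, 0, 0, 0], [0.004, 0.005, 0.25, 0, 0, 0], [0.004, 0.005, 0.25, 0, 0, 0], [0.004, 0.005, 0.25, 0, 0, 0]]
  ]
}}

```text
t: 6.63
eef_pos: [524.3, 306.3, 46.8]
tcp_rot: [3.139, -0.0, 1.957]
ft_force: [0.3, -0.6, 0.4]
opening: 0.427
```

>>> {"fn": "send_rows", "kwargs": {
  "moves": [
    [[0, 0, 0, 0, 0, 0], [0, 0, 0, 0, 0, 0], [0, 0, 0, 0, 0, 0], [0, 0, 0, 0, 0, 0], [0, 0, 0, 0, 0, 0], [0, 0, 0, 0, 0, 0], [0, 0, 0, 0, 0, 0], [0, 0, 0, 0, 0, 0]]
  ],
  "grip": 1
}}

```text
t: 7.3
eef_pos: [523.9, 306.0, 45.7]
tcp_rot: [3.141, 0.0, 1.957]
ft_force: [0.6, -3.1, 6.7]
opening: 0.145
```

>>> {"fn": "send_rows", "kwargs": {
  "moves": [
    [[0, 0, -0.05, 0, 0, 0], [0, 0, -0.1, 0, 0, 0], [0, 0, -0.2, 0, 0, 0], [0, 0, -0.3, 0, 0, 0], [0, 0, -0.4, 0, 0, 0], [0, 0, -0.45, 0, 0, 0], [0, 0, -0.45, 0, 0, 0], [0, 0, -0.45, 0, 0, 0]]
  ]
}}

```text
t: 7.97
eef_pos: [523.0, 306.1, 179.6]
tcp_rot: [-3.141, -0.0, 1.957]
ft_force: [-0.2, 0.9, -6.3]
opening: 0.146
```

```bash
python3 - <<'E'
from h import *
s=env.state();print(s['eef_pos'],s['ft_force'],s['opening'],s['moment'])
r=cam('wrist');a=r['image'][60:280,128:384]
r2=cam('side');b=r2['image'][20:240,100:356]
cv2.imwrite('pics/w4.png',cv2.resize(np.hstack([a,b])[:,:,::-1],None,fx=1.55,fy=1.55,interpolation=2))
T=tool()
for z in (46,48):print(pix(r,(T@[0,-75,z-12,1])[:3]))
to(588.5-.5,11.2,190,86.3)
E
```

```text
[523.00651882 306.11933923 179.55149317] [-0.22547931  0.85325655 -6.2831637 ] 0.14638098327601484 [0.02647793 0.00366529 0.00754012]
[[256.0734628  104.77592915]]
[[256.07631459 104.79363675]]
to (588.0, 11.2, 190, 86.3) row [-0.992, -0.168, -0.039, -0.002, 0.0, 0.287] rows>= 8
```

View pics/w4.png

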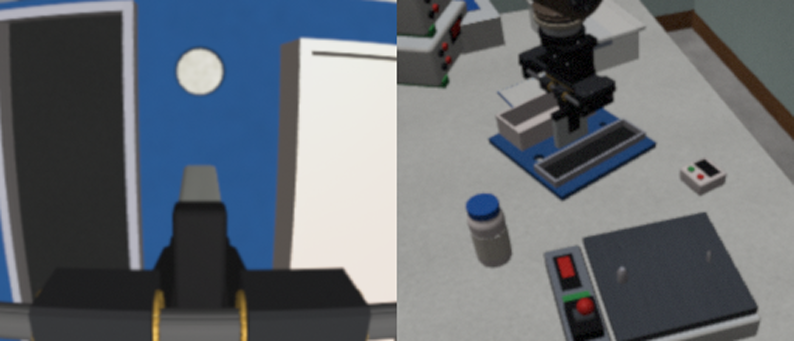

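Picture 6: the platform is held and level, with the round hole at native (257,106) against (256,105) predicted, so it is centred on the TCP.

>>> {"fn": "send_rows", "kwargs": {
  "moves": [
    [[-0.992, -0.168, -0.039, -0.002, 0, 0.287], [-0.992, -0.168, -0.039, -0.002, 0, 0.287], [-0.992, -0.168, -0.039, -0.002, 0, 0.287], [-0.992, -0.168, -0.039, -0.002, 0, 0.287], [-0.992, -0.168, -0.039, -0.002, 0, 0.287], [-0.992, -0.168, -0.039, -0.002, 0, 0.287], [-0.992, -0.168, -0.039, -0.002, 0, 0.287], [-0.992, -0.168, -0.039, -0.002, 0, 0.287], [-0.992, -0.168, -0.039, -0.002, 0, 0.287], [-0.992, -0.168, -0.039, -0.002, 0, 0.287], [-0.992, -0.168, -0.039, -0.002, 0, 0.287], [-0.992, -0.168, -0.039, -0.002, 0, 0.287]]
  ]
}}

```text
t: 9.07
eef_pos: [588.3, 12.7, 191.0]
tcp_rot: [3.14, -0.001, 1.507]
ft_force: [-1.1, -0.2, -4.7]
opening: 0.148
```

>>> {"fn": "send_rows", "kwargs": {
  "moves": [
    [[0, 0, 0.05, 0, 0, 0], [0, 0, 0.09, 0, 0, 0], [0, 0, 0.09, 0, 0, 0], [0, 0, 0.09, 0, 0, 0], [0, 0, 0.09, 0, 0, 0]]
  ]
}}

```text
t: 9.48
eef_pos: [589.1, 12.2, 165.3]
tcp_rot: [3.138, -0.001, 1.507]
ft_force: [0.1, 0.3, -5.9]
opening: 0.142
```

```bash
python3 - <<'E'
from h import *
s=env.state();print(s['eef_pos'],s['tcp_rot'],s['ft_force'],s['opening'])
r=cam('wrist');save(r,'w5.png',box=(206,60,306,160),k=4)
T=tool();print('hole pred',(pix(r,(T@[0,-75,46-12,1])[:3])-[206,60])*4)
print('pin pred',(pix(r,[513.6,16.1,98])-[206,60])*4)
E
```

```text
[589.09345195  12.1632085  165.29103612] [ 3.13792863e+00 -7.98399831e-04  1.50697471e+00] [ 0.0556176   0.27289785 -5.8560085 ] 0.1420798468518367
hole pred [[198.60635874 183.9955609 ]]
pin pred [[195.07357687 179.88666732]]
```

View pics/w5.png

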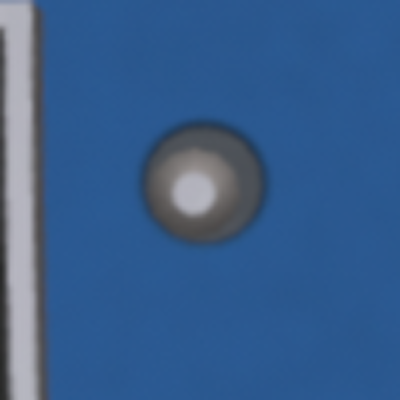

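Picture 7: the pin tip shows through the hole, with the hole centre at (205,182) and the tip at (194,193).

```bash
python3 - <<'E'
from h import *
r=cam('wrist');T=tool();z=T[2,3]
h=world(r,np.array([205,182])/4+[206,60],z-34)[0];p=world(r,np.array([194,193])/4+[206,60],98)[0]
print(T[:3,3],h,p,'delta tool',T[:3,:3].T@(p-h))
# yaw: pins from picture 4
E
```

```text
[589.17605944  11.83206634 165.51388763] [514.29349246  17.68232391 131.51388763] [516.20851236  15.56348514  98.        ] delta tool [-2.01683497  1.90454137 33.52077777]
```

>>> {"fn": "send_rows", "kwargs": {
  "moves": [
    [[-0.007, 0.006, 0, 0, 0, 0], [-0.007, 0.006, 0.02, 0, 0, 0], [-0.007, 0.006, 0.04, 0, 0, 0], [-0.007, 0.006, 0.06, 0, 0, 0], [-0.007, 0.006, 0.06, 0, 0, 0], [-0.007, 0.006, 0.06, 0, 0, 0]]
  ]
}}

```text
t: 10.08
eef_pos: [590.3, 9.3, 146.1]
tcp_rot: [3.14, -0.001, 1.506]
ft_force: [-0.1, 0.1, -6.1]
opening: 0.144
```

```bash
python3 - <<'E'
from h import *
s=env.state();print(s['eef_pos'],s['tcp_rot'],s['ft_force'],s['moment'])
r=cam('wrist');save(r,'w6.png',box=(206,60,306,160),k=4)
E
```

```text
[590.32062445   9.31848845 146.07470027] [ 3.13980618e+00 -8.13629588e-04  1.50598820e+00] [-0.12719641  0.0638887  -6.05056862] [-0.04113625 -0.02078091 -0.01927664]
```

View pics/w6.png

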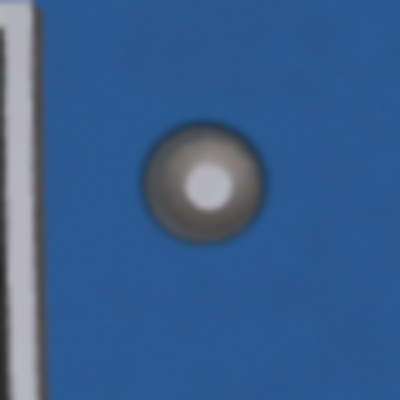

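Picture 8: the tip (208,186) is nearly centred in the hole (205,182), within 1 mm. I lower it in steps and watch the force.

>>> {"fn": "send_rows", "kwargs": {
  "moves": [
    [[0.001, 0, 0.015, 0, 0, 0], [0.001, 0, 0.03, 0, 0, 0], [0.001, 0, 0.045, 0, 0, 0], [0.001, 0, 0.045, 0, 0, 0], [0.001, 0, 0.045, 0, 0, 0]]
  ]
}}

```text
t: 10.55
eef_pos: [590.5, 9.7, 132.9]
tcp_rot: [3.139, -0.001, 1.506]
ft_force: [0.8, 1.1, -5.9]
opening: 0.148
```

>>> {"fn": "send_rows", "kwargs": {
  "moves": [
    [[0, 0, 0.01, 0, 0, 0], [0, 0, 0.02, 0, 0, 0], [0, 0, 0.03, 0, 0, 0], [0, 0, 0.03, 0, 0, 0]]
  ]
}}

```text
t: 10.88
eef_pos: [590.4, 9.7, 123.5]
tcp_rot: [3.14, -0.001, 1.506]
ft_force: [0.0, 0.3, -6.1]
opening: 0.145
```

>>> {"fn": "send_rows", "kwargs": {
  "moves": [
    [[0, 0, 0.01, 0, 0, 0], [0, 0, 0.02, 0, 0, 0], [0, 0, 0.026, 0, 0, 0], [0, 0, 0.026, 0, 0, 0]]
  ]
}}

```text
t: 11.22
eef_pos: [590.6, 9.6, 116.0]
tcp_rot: [3.139, -0.001, 1.506]
ft_force: [-0.3, -0.4, -5.7]
opening: 0.145
```

```bash
python3 - <<'E'
from h import *
s=env.state();print(s['eef_pos'],s['tcp_rot'],s['ft_force'],s['moment'])
E
```

```text
[590.5821505    9.63481068 116.03044368] [ 3.13908498e+00 -7.17585274e-04  1.50609224e+00] [-0.26727289 -0.41837148 -5.73268735] [-0.00453897  0.02541723 -0.04494767]
```

Still carrying its weight; a little lower to contact, then release and back off.

>>> {"fn": "send_rows", "kwargs": {
  "moves": [
    [[0, 0, 0.004, 0, 0, 0], [0, 0, 0.008, 0, 0, 0], [0, 0, 0.008, 0, 0, 0]]
  ]
}}

```text
t: 11.47
eef_pos: [590.8, 9.7, 115.7]
tcp_rot: [3.137, -0.001, 1.506]
ft_force: [-3.4, 0.6, 11.4]
opening: 0.147
```

>>> {"fn": "send_rows", "kwargs": {
  "moves": [
    [[0, 0, 0, 0, 0, 0], [0, 0, 0, 0, 0, 0], [0, 0, 0, 0, 0, 0], [0, 0, 0, 0, 0, 0], [0, 0, 0, 0, 0, 0]]
  ],
  "grip": 0.15
}}

```text
t: 11.88
eef_pos: [590.8, 9.7, 114.1]
tcp_rot: [3.138, -0.001, 1.506]
ft_force: [0.6, -0.4, -0.2]
opening: 0.407
```

>>> {"fn": "send_rows", "kwargs": {
  "moves": [
    [[0, 0, -0.1, 0, 0, 0], [0, 0, -0.2, 0, 0, 0], [0, 0, -0.3, 0, 0, 0], [0, 0, -0.4, 0, 0, 0], [0, 0, -0.5, 0, 0, 0], [0, -0.1, -0.6, 0, 0, 0], [0, -0.1, -0.6, 0, 0, 0], [0, -0.1, -0.6, 0, 0, 0]]
  ]
}}

```text
t: 12.55
eef_pos: [560.0, 11.6, 295.6]
tcp_rot: [3.135, -0.001, 1.506]
ft_force: [0.2, 0.5, 0.4]
opening: 0.425
```

```bash
python3 - <<'E'
from h import *
T=tool();print(T[:3,3]);r=cam('wrist');a=r['image'][30:250,80:300];save(r,'w7full.png')
r2=cam('side');b=r2['image'][120:300,170:350];t=cam('top')
cv2.imwrite('pics/w7.png',np.hstack([cv2.resize(a,(390,390)),cv2.resize(b,(390,390),interpolation=2)])[:,:,::-1])
c=np.array([590.6,9.6]);R=np.array([[np.cos(-.065),-np.sin(-.065)],[np.sin(-.065),np.cos(-.065)]])
for q,z in(((-75,0),82),((75,0),82),((-35,0),152),((35,0),152),((-110,-110),82),((-110,110),82)):print(q,((pix(r,[*(c+R@q),z])-[80,30])*390/220).round())
E
```

```text
[559.97951575  11.55129501 295.58365552]
(-75, 0) [[312. 177.]]
(75, 0) [[312. 371.]]
(-35, 0) [[312. 254.]]
(35, 0) [[312. 362.]]
(-110, -110) [[160. 132.]]
(-110, 110) [[465. 132.]]
```

View pics/w7.png

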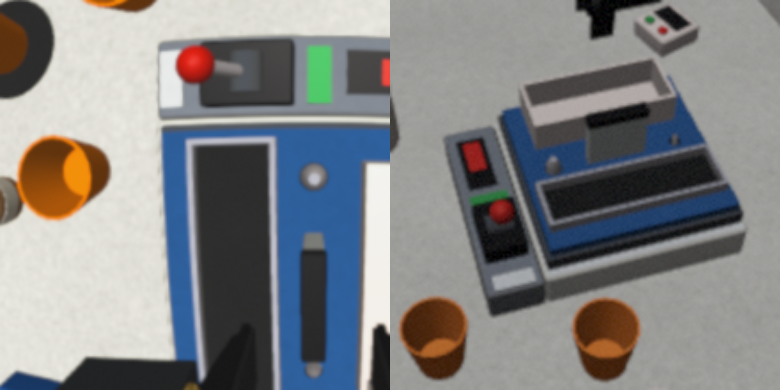

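Pictures 9 (both halves): the platform is flat on the deck with both pins through their holes, at native wrist pixels that match the prediction. Next is the cup.

>>> {"fn": "send_rows", "kwargs": {
  "moves": [
    [[-0.91, -0.58, 0.11, 0, 0, 0.95], [-0.91, -0.58, 0.11, 0, 0, 0.95], [-0.91, -0.58, 0.11, 0, 0, 0.95], [-0.91, -0.58, 0.11, 0, 0, 0.95], [-0.91, -0.58, 0.11, 0, 0, 0.95], [-0.91, -0.58, 0.11, 0, 0, 0.95], [-0.91, -0.58, 0.11, 0, 0, 0.95], [-0.91, -0.58, 0.11, 0, 0, 0.95], [-0.91, -0.58, 0.11, 0, 0, 0.95], [-0.91, -0.58, 0.11, 0, 0, 0.95], [-0.91, -0.58, 0.11, 0, 0, 0.95], [-0.91, -0.58, 0.11, 0, 0, 0.95]]
  ],
  "grip": -1
}}

```text
t: 13.7
eef_pos: [368.9, -250.1, 258.8]
tcp_rot: [-3.139, -0.001, 0.006]
ft_force: [-1.0, 0.7, 0.3]
opening: 0.994
```

>>> {"fn": "send_rows", "kwargs": {
  "moves": [
    [[0, 0, 0, 0, 0, 0], [0, 0, 0, 0, 0, 0], [0, 0, 0, 0, 0, 0]]
  ]
}}

```text
t: 13.95
eef_pos: [369.1, -249.7, 259.6]
tcp_rot: [-3.14, -0.002, 0.018]
ft_force: [-0.1, -0.2, -0.1]
opening: 0.999
```

```bash
python3 - <<'E'
from h import *
s=env.state();print(s['eef_pos'],s['tcp_rot'],s['joints'].round(3),s['opening'])
r=cam('wrist');save(r,'w8.png',k=1.5)
np.savez('cup.npz',**{k:r[k] for k in('mtx','T','fish')})
for n in('cup','mat','jar1'):print(n,[((np.array(d['xy'])*1.5).round(),round(d['confidence'],2)) for d in env.look_for('wrist',n)])
E
```

```text
[ 369.08386787 -249.67533983  259.55911184] [-3.14021819e+00 -2.18513908e-03  1.78277198e-02] [-0.745  0.19   1.924  0.003  1.027 -0.764] 0.9994004329890166
cup [(array([380., 286.]), 0.89), (array([337., 108.]), 0.89), (array([540., 188.]), 0.69), (array([497.,  70.]), 0.57)]
mat [(array([382., 235.]), 0.64), (array([641.,  50.]), 0.27)]
jar1 [(array([462., 372.]), 0.68), (array([568., 364.]), 0.58), (array([538., 288.]), 0.57)]
```

View pics/w8.png

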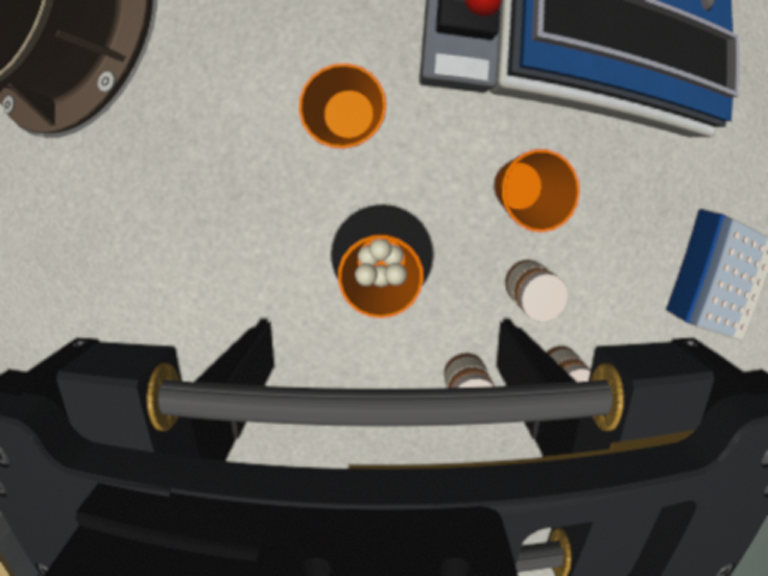

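Picture 10: the target cup, with balls on the black mat, has its rim centred at (381,276) and the mat at about (382,254). The look-alike cups at (343,105) and (540,190) are empty and off the mat.

```bash
python3 - <<'E'
from h import *
r=dict(np.load('cup.npz'));w=lambda p,z:world(r,np.array(p)/1.5,z)[0].round(1)
c=w((381,276),74);print(c,'rim w',w((339,276),74),w((423,276),74),w((381,236),74),w((381,316),74));m=w((382,254),4);print('mat',m,w((332,254),4),w((433,254),4),w((382,205),4))
print('jars',w((543,297),60),w((475,388),60))
print('others',w((343,105),74),w((540,190),74))
to(c[0],c[1],100,0);to(c[0],c[1],38,0)
E
```

```text
[ 367.  -266.7   74. ] rim w [ 333.1 -267.3   74. ] [ 400.9 -266.1   74. ] [ 366.5 -234.1   74. ] [ 367.6 -300.9   74. ]
mat [ 367.4 -263.4    4. ] [ 319.4 -264.2    4. ] [ 416.3 -262.5    4. ] [ 366.6 -216.5    4. ]
jars [ 510.9 -286.9   60. ] [ 456.3 -376.8   60. ]
others [ 335.5 -131.5   74. ] [ 494.  -192.4   74. ]
to (np.float64(367.0), np.float64(-266.7), 100, 0) row [-0.009, 0.057, 0.533, -0.0, -0.002, 0.01] rows>= 4
to (np.float64(367.0), np.float64(-266.7), 38, 0) row [-0.01, 0.057, 0.74, -0.0, -0.002, 0.01] rows>= 6
```

>>> {"fn": "send_rows", "kwargs": {
  "moves": [
    [[-0.008, 0.057, 0.13, 0, 0, 0], [-0.008, 0.057, 0.26, 0, 0, 0], [-0.008, 0.057, 0.39, 0, 0, 0], [-0.008, 0.057, 0.5, 0, 0, 0], [-0.008, 0.057, 0.58, 0, 0, 0], [-0.008, 0.057, 0.65, 0, 0, 0], [-0.008, 0.057, 0.7, 0, 0, 0], [-0.008, 0.057, 0.735, 0, 0, 0], [-0.008, 0.057, 0.735, 0, 0, 0], [-0.008, 0.057, 0.735, 0, 0, 0]]
  ]
}}

```text
t: 14.98
eef_pos: [367.5, -266.6, 39.5]
tcp_rot: [-3.14, -0.002, 0.014]
ft_force: [0.3, -0.1, -0.1]
opening: 0.999
```

>>> {"fn": "send_rows", "kwargs": {
  "moves": [
    [[0, 0, 0, 0, 0, 0], [0, 0, 0, 0, 0, 0], [0, 0, 0, 0, 0, 0], [0, 0, 0, 0, 0, 0], [0, 0, 0, 0, 0, 0], [0, 0, 0, 0, 0, 0], [0, 0, 0, 0, 0, 0], [0, 0, 0, 0, 0, 0]]
  ],
  "grip": 1
}}

```text
t: 15.65
eef_pos: [367.5, -266.8, 40.0]
tcp_rot: [-3.141, -0.003, 0.014]
ft_force: [-2.2, 0.5, 6.1]
opening: 0.71
```

>>> {"fn": "send_rows", "kwargs": {
  "moves": [
    [[0, 0, -0.04, 0, 0, 0], [0, 0, -0.1, 0, 0, 0], [0, 0, -0.2, 0, 0, 0], [0, 0, -0.3, 0, 0, 0], [0, 0, -0.4, 0, 0, 0], [0, 0, -0.5, 0, 0, 0], [0, 0, -0.6, 0, 0, 0], [0, 0, -0.65, 0, 0, 0], [0, 0, -0.65, 0, 0, 0]]
  ]
}}

```text
t: 16.4
eef_pos: [367.6, -267.4, 237.5]
tcp_rot: [3.138, -0.007, 0.014]
ft_force: [0.7, 0.3, -2.6]
opening: 0.707
```

```bash
python3 - <<'E'
from h import *
s=env.state();print(s['eef_pos'],s['tcp_rot'],s['joints'].round(3),s['opening'],s['ft_force'])
E
```

```text
[ 367.61640639 -267.37318905  237.4923821 ] [ 3.13836398 -0.00693512  0.01386138] [-0.776  0.228  1.941  0.003  0.966 -0.792] 0.7067805859258982 [ 0.73877249  0.32173952 -2.57290919]
```

>>> {"fn": "send_rows", "kwargs": {
  "moves": [
    [[0.36, -0.545, -0.1, 0, 0, 0], [0.36, -0.545, -0.1, 0, 0, 0], [0.36, -0.545, -0.1, 0, 0, 0], [0.36, -0.545, -0.1, 0, 0, 0], [0.36, -0.545, -0.1, 0, 0, 0], [0.36, -0.545, -0.1, 0, 0, 0]]
  ]
}}

```text
t: 16.9
eef_pos: [474.5, -97.9, 264.3]
tcp_rot: [-3.14, -0.003, 0.017]
ft_force: [0.0, -0.1, -2.9]
opening: 0.712
```

>>> {"fn": "send_rows", "kwargs": {
  "moves": [
    [[0.36, -0.545, -0.1, -0.05, 0, 0], [0.36, -0.545, -0.1, -0.1, 0, 0], [0.36, -0.545, -0.1, -0.15, 0, 0], [0.36, -0.545, -0.1, -0.2, 0, 0], [0.36, -0.545, -0.1, -0.2, 0, 0], [0.36, -0.545, -0.1, -0.2, 0, 0], [0.36, -0.545, -0.1, -0.2, 0, 0], [0.36, -0.545, -0.1, -0.2, 0, 0]]
  ]
}}

```text
t: 17.57
eef_pos: [577.6, 62.6, 293.8]
tcp_rot: [2.828, -0.0, 0.014]
ft_force: [0.4, -0.8, -2.5]
opening: 0.708
```

```bash
cat > fk.py <<'E'
import numpy as np
from scipy.spatial.transform import Rotation as Ro
from scipy.optimize import least_squares
from cell import env
s=env.state()
D=[([1.122,.491,1.559,0,1.092,-.106],[210.06,588.66,222.66]),([-.745,.19,1.924,.003,1.027,-.764],[369.1,-249.7,259.6]),([-.776,.228,1.941,.003,.966,-.792],[367.6,-267.4,237.5]),(s['joints'],s['eef_pos'])]
def fk(q,p,sg):
    a1,L1,L2,d1,lt,a3=p;R1=Ro.from_euler('z',q[0]);R2=R1*Ro.from_euler('y',q[1]);R3=R2*Ro.from_euler('y',q[2])
    R=R3*Ro.from_euler('ZYZ',[sg*q[3],q[4],q[5]+np.pi])
    return R1.apply([a1,0,d1])+R2.apply([0,0,L1])+R3.apply([a3,0,L2])+R.apply([0,0,lt]),R
def fit(sg):
    f=lambda p:np.r_[np.concatenate([fk(q,p,sg)[0]-x for q,x in D])]
    return least_squares(f,[0,600,550,150,300,0])
E
python3 - <<'E'
from fk import *
print(s['eef_pos'],s['tcp_rot'],s['joints'].round(3))
Rm=Ro.from_euler('xyz',s['tcp_rot'])
for sg in(1,-1):
    o=fit(sg);p=o.x;print(sg,p.round(1),np.abs(o.fun).max(),'rot err',(fk(s['joints'],p,sg)[1].inv()*Rm).magnitude())
E
```

```text
[577.606684    62.61951171 293.78317817] [ 2.82784622e+00 -1.57279567e-04  1.40910156e-02] [ 0.134  0.394  1.56  -0.33   1.243  0.235]
1 [-61.2 604.8 430.8 -85.3  53.5 -33.3] 59.650717876587294 rot err 5.856819128632737e-16
-1 [ -91.6  613.8  440.6 -225.3  -50.8  -71.3] 59.69269256370035 rot err 0.6591606378093384
```

```bash
cat > pour.py <<'E'
from h import *
import sys
c=np.array([590.6,9.6]);a=-.064;Rp=np.array([[np.cos(a),-np.sin(a)],[np.sin(a),np.cos(a)]])
lip=np.r_[c+Rp@[-20,92],188]
def pose(th,yaw):
    R=(Ro.from_euler('xyz',[np.pi,0,np.radians(yaw)])*Ro.from_euler('x',np.radians(th))).as_matrix()
    return lip-R@[0,35,-34],R
def row(th,yaw,T):
    p,R=pose(th,yaw)
    return [float(x) for x in np.r_[T[:3,:3].T@(p-T[:3,3])/300,Ro.from_matrix(T[:3,:3].T@R).as_rotvec()/(np.pi/2)].round(3)]
E
python3 - <<'E'
from pour import *
T=tool();print(T[:3,3],row(0,35,T))
for yaw in(35,-35):
  for th in(0,60,95):
    p,R=pose(th,yaw)
    for ph in(1.9,2.1):
      best=None
      for al in(0,.3):
        M=Ro.from_euler('ZY',[al,ph]).inv()*Ro.from_matrix(R);e=M.as_euler('ZYZ');print(yaw,th,ph,al,p.round(),e.round(2)-[0,0,np.pi])
E
```

```text
[577.606684    62.61951171 293.78317817] [-0.067, -0.363, 0.372, 0.194, 0.059, -0.377]
35 0 1.9 0 [556. 131. 154.] [-0.          1.24       -0.61159265]
35 0 1.9 0.3 [556. 131. 154.] [ 0.          1.24       -0.31159265]
35 0 2.1 0 [556. 131. 154.] [-0.          1.04       -0.61159265]
35 0 2.1 0.3 [556. 131. 154.] [-0.          1.04       -0.31159265]
35 60 1.9 0 [550. 141. 201.] [ 0.84        1.88       -0.62159265]
35 60 1.9 0.3 [550. 141. 201.] [ 0.98        1.66       -0.44159265]
35 60 2.1 0 [550. 141. 201.] [ 0.8         1.75       -0.77159265]
35 60 2.1 0.3 [550. 141. 201.] [ 0.97        1.55       -0.60159265]
35 95 1.9 0 [559. 128. 226.] [ 1.45        2.18       -0.34159265]
35 95 1.9 0.3 [559. 128. 226.] [ 1.55        1.89       -0.32159265]
35 95 2.1 0 [559. 128. 226.] [ 1.32        2.14       -0.57159265]
35 95 2.1 0.3 [559. 128. 226.] [ 1.49        1.88       -0.53159265]
-35 0 1.9 0 [597. 131. 154.] [ 0.          1.24       -5.67159265]
-35 0 1.9 0.3 [597. 131. 154.] [ 0.          1.24       -5.37159265]
-35 0 2.1 0 [597. 131. 154.] [ 0.          1.04       -5.67159265]
-35 0 2.1 0.3 [597. 131. 154.] [ 0.          1.04       -5.37159265]
-35 60 1.9 0 [603. 141. 201.] [ 1.16        0.89       -0.01159265]
-35 60 1.9 0.3 [603. 141. 201.] [ 1.13        0.63       -6.12159265]
-35 60 2.1 0 [603. 141. 201.] [ 1.32        0.82       -0.26159265]
-35 60 2.1 0.3 [603. 141. 201.] [ 1.41        0.57       -0.18159265]
-35 95 1.9 0 [594. 128. 226.] [ 1.89        1.03       -0.44159265]
-35 95 1.9 0.3 [594. 128. 226.] [ 2.07        0.77       -0.59159265]
-35 95 2.1 0 [594. 128. 226.] [ 1.99        1.1        -0.66159265]
-35 95 2.1 0.3 [594. 128. 226.] [ 2.23        0.88       -0.81159265]
```

```bash
cat >> pour.py <<'E'
def rowdz(th,yaw,T,dz):
    global lip
    l=lip.copy();lip=lip+[0,0,dz];r=row(th,yaw,T);lip=l;return r
E
python3 - <<'E'
from pour import *
T=tool();print(rowdz(0,35,T,130));print(rowdz(40,35,T,90))
E
```

```text
[-0.067, -0.229, -0.04, 0.194, 0.059, -0.377]
[-0.093, -0.275, -0.021, 0.624, -0.076, -0.389]
```

>>> {"fn": "send_rows", "kwargs": {
  "moves": [
    [[-0.03, -0.1, -0.04, 0.1, 0.03, -0.1], [-0.06, -0.2, -0.04, 0.18, 0.04, -0.2], [-0.067, -0.229, -0.04, 0.194, 0.059, -0.3], [-0.067, -0.229, -0.04, 0.194, 0.059, -0.377], [-0.067, -0.229, -0.04, 0.194, 0.059, -0.377], [-0.093, -0.275, -0.021, 0.624, -0.076, -0.389], [-0.093, -0.275, -0.021, 0.624, -0.076, -0.389], [-0.093, -0.275, -0.021, 0.624, -0.076, -0.389], [-0.093, -0.275, -0.021, 0.624, -0.076, -0.389], [-0.093, -0.275, -0.021, 0.624, -0.076, -0.389], [-0.093, -0.275, -0.021, 0.624, -0.076, -0.389], [-0.093, -0.275, -0.021, 0.624, -0.076, -0.389]]
  ]
}}

```text
t: 18.57
eef_pos: [549.6, 139.9, 273.5]
tcp_rot: [-2.44, 0.001, 0.606]
ft_force: [0.1, -0.4, -3.4]
opening: 0.71
```

>>> {"fn": "send_rows", "kwargs": {
  "moves": [
    [[0, 0, 0, 0, 0, 0], [0, 0, 0, 0, 0, 0], [0, 0, 0, 0, 0, 0]]
  ]
}}

```text
t: 18.82
eef_pos: [548.9, 143.3, 276.7]
tcp_rot: [-2.449, -0.003, 0.611]
ft_force: [0.2, 0.3, -2.2]
opening: 0.711
```

```bash
python3 - <<'E'
from pour import *
s=env.state();print(s['eef_pos'],s['tcp_rot'],s['joints'].round(3),s['opening'],s['ft_force'])
T=tool();print(T[:3,3],pose(40,35)[0]+[0,0,90])
for th,dz in((46,75),(52,55),(58,35),(63,15),(67,0),(70,0),(73,0),(76,0),(79,0),(82,0),(85,0),(88,0),(91,0),(95,0)):print(th,rowdz(th,35,T,dz))
E
```

```text
[548.93684065 143.30902094 276.65329747] [-2.44857528 -0.00293487  0.6108876 ] [-0.095  0.526  1.514  0.51   1.591 -0.826] 0.7108687151275809 [ 0.22030371  0.30565267 -2.15861779]
[548.93684065 143.30902094 276.65329747] [548.61106474 142.55590185 274.45205527]
46 [-0.002, 0.027, 0.03, 0.07, -0.001, 0.001]
52 [-0.003, 0.059, 0.068, 0.137, -0.001, 0.001]
58 [-0.003, 0.094, 0.104, 0.203, -0.001, 0.001]
63 [-0.003, 0.131, 0.142, 0.259, -0.001, 0.001]
67 [-0.003, 0.159, 0.17, 0.303, -0.001, 0.002]
70 [-0.003, 0.157, 0.162, 0.337, -0.001, 0.002]
73 [-0.003, 0.155, 0.153, 0.37, -0.001, 0.002]
76 [-0.003, 0.154, 0.145, 0.403, -0.001, 0.002]
79 [-0.003, 0.153, 0.137, 0.437, -0.001, 0.002]
82 [-0.003, 0.152, 0.128, 0.47, -0.001, 0.002]
85 [-0.003, 0.152, 0.12, 0.503, -0.001, 0.002]
88 [-0.003, 0.152, 0.111, 0.537, -0.001, 0.002]
91 [-0.003, 0.153, 0.103, 0.57, -0.001, 0.002]
95 [-0.003, 0.155, 0.091, 0.614, -0.001, 0.002]
```

>>> {"fn": "send_rows", "kwargs": {
  "moves": [
    [[-0.002, 0.027, 0.03, 0.07, 0, 0], [-0.003, 0.059, 0.068, 0.137, 0, 0], [-0.003, 0.094, 0.104, 0.203, 0, 0], [-0.003, 0.131, 0.142, 0.259, 0, 0], [-0.003, 0.159, 0.17, 0.303, 0, 0], [-0.003, 0.157, 0.162, 0.337, 0, 0], [-0.003, 0.157, 0.162, 0.337, 0, 0], [-0.003, 0.157, 0.162, 0.337, 0, 0]]
  ]
}}

```text
t: 19.48
eef_pos: [551.5, 139.0, 208.5]
tcp_rot: [-1.919, -0.002, 0.611]
ft_force: [-0.5, -0.1, -2.0]
opening: 0.712
```

```bash
python3 - <<'E'
from pour import *
s=env.state();print(s['eef_pos'],s['tcp_rot'],s['joints'].round(3),s['opening'],s['ft_force'])
T=tool();print(pose(70,35)[0])
r=cam('side');im=r['image'].copy();q=pix(r,lip)[0].astype(int);cv2.circle(im,tuple(q),2,(0,255,0),-1)
t=cam('top');im2=t['image'].copy();q2=pix(t,lip)[0].astype(int);cv2.circle(im2,tuple(q2),2,(0,255,0),-1)
cv2.imwrite('pics/s1.png',np.hstack([cv2.resize(i[max(0,q[1]-90):q[1]+90,q[0]-90:q[0]+90],(390,390),interpolation=2) for i,q in((im,q),(im2,q2))])[:,:,::-1])
for th in (73,76,79,82,85,88,91,95,100):print(th,rowdz(th,35,T,0))
E
```

```text
[551.49761841 139.03236507 208.51286853] [-1.91919964 -0.00209149  0.61143291] [-0.187  0.795  1.515  0.749  1.841 -1.008] 0.7124391829700455 [-0.46094048 -0.14012354 -2.03318536]
[551.33330446 138.66814062 209.26055685]
73 [-0.001, -0.008, -0.008, 0.033, -0.0, 0.001]
76 [-0.001, -0.013, -0.014, 0.066, -0.0, 0.001]
79 [-0.001, -0.018, -0.021, 0.1, -0.0, 0.001]
82 [-0.001, -0.023, -0.028, 0.133, 0.0, 0.001]
85 [-0.001, -0.027, -0.036, 0.166, 0.0, 0.001]
88 [-0.001, -0.031, -0.043, 0.2, 0.0, 0.001]
91 [-0.001, -0.035, -0.051, 0.233, 0.0, 0.001]
95 [-0.001, -0.039, -0.061, 0.277, 0.0, 0.001]
100 [-0.001, -0.043, -0.075, 0.333, 0.0, 0.001]
```

View pics/s1.png

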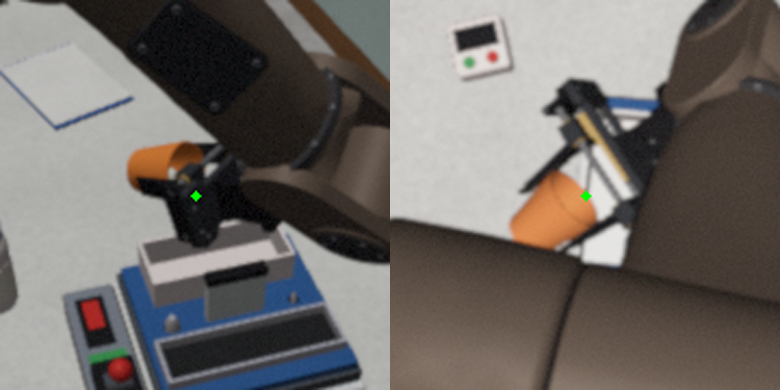

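Picture 11: the cup is tilted with its lip over the tub and the balls at its mouth. The gripper clears the grip plate. I continue the tilt slowly.

>>> {"fn": "send_rows", "kwargs": {
  "moves": [
    [[-0.001, -0.005, -0.004, 0.02, 0, 0], [-0.001, -0.009, -0.009, 0.04, 0, 0], [-0.001, -0.013, -0.014, 0.06, 0, 0], [-0.001, -0.016, -0.018, 0.08, 0, 0], [-0.001, -0.018, -0.021, 0.1, 0, 0], [-0.001, -0.02, -0.025, 0.117, 0, 0], [-0.001, -0.023, -0.028, 0.133, 0, 0], [-0.001, -0.025, -0.032, 0.15, 0, 0], [-0.001, -0.027, -0.036, 0.166, 0, 0], [-0.001, -0.027, -0.036, 0.166, 0, 0], [-0.001, -0.027, -0.036, 0.166, 0, 0], [-0.001, -0.027, -0.036, 0.166, 0, 0]]
  ]
}}

```text
t: 20.58
eef_pos: [555.5, 132.4, 219.8]
tcp_rot: [-1.656, -0.002, 0.611]
ft_force: [0.2, -0.7, -1.9]
opening: 0.711
```

>>> {"fn": "send_rows", "kwargs": {
  "moves": [
    [[0, -0.002, -0.003, 0.015, 0, 0], [0, -0.004, -0.007, 0.034, 0, 0], [0, -0.006, -0.011, 0.05, 0, 0], [0, -0.008, -0.015, 0.067, 0, 0], [0, -0.01, -0.02, 0.09, 0, 0], [0, -0.012, -0.025, 0.111, 0, 0], [0, -0.014, -0.032, 0.14, 0, 0], [0, -0.016, -0.039, 0.167, 0, 0], [0, -0.016, -0.039, 0.167, 0, 0], [0, -0.016, -0.039, 0.167, 0, 0], [0, -0.016, -0.039, 0.167, 0, 0], [0, -0.016, -0.039, 0.167, 0, 0]]
  ]
}}

```text
t: 21.58
eef_pos: [562.0, 123.2, 225.8]
tcp_rot: [-1.394, -0.003, 0.611]
ft_force: [-0.0, 0.1, -1.0]
opening: 0.712
```

```bash
python3 - <<'E'
from pour import *
s=env.state();print(s['eef_pos'],s['tcp_rot'],s['joints'].round(3),s['opening'],s['ft_force'])
r=cam('wrist');a=r['image'];b=cam('side')['image']
cv2.imwrite('pics/s2.png',np.hstack([cv2.resize(a[100:384,80:440],(390,308),interpolation=2),cv2.resize(b[110:310,150:400],(390,308),interpolation=2)])[:,:,::-1])
E
```

```text
[561.96301155 123.18762161 225.84062256] [-1.39386559 -0.00266985  0.61086052] [-0.217  0.978  1.478  0.976  2.209 -1.011] 0.7118101783493933 [-0.03109479  0.08145821 -0.97684815]
```

View pics/s2.png

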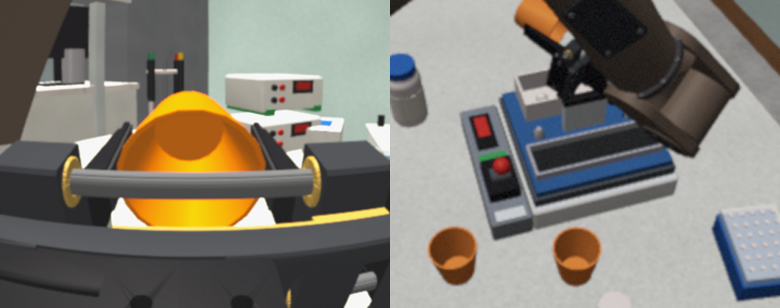

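Picture 12: the cup is empty, and the wrist force shows only its 0.1 kg. Now untilt it and bring it back.

```bash
python3 - <<'E'
from pour import *
T=tool()
for th,dz in((100,40),(60,80),(30,120),(0,150)):print(th,rowdz(th,35,T,dz))
E
```

```text
100 [0.001, -0.138, 0.032, -0.002, 0.0, 0.002]
60 [0.001, -0.169, 0.104, -0.446, -0.0, 0.002]
30 [0.001, -0.217, 0.114, -0.779, -0.001, 0.002]
0 [0.001, -0.25, 0.078, -1.113, -0.001, 0.002]
```

>>> {"fn": "send_rows", "kwargs": {
  "moves": [
    [[0.001, -0.07, 0.016, 0, 0, 0], [0.001, -0.138, 0.032, 0, 0, 0], [0.001, -0.16, 0.08, -0.1, 0, 0], [0.001, -0.169, 0.1, -0.3, 0, 0], [0.001, -0.169, 0.104, -0.446, 0, 0], [0.001, -0.18, 0.104, -0.446, 0, 0], [0.001, -0.19, 0.104, -0.446, 0, 0], [0.001, -0.217, 0.114, -0.779, 0, 0], [0.001, -0.217, 0.114, -0.779, 0, 0], [0.001, -0.217, 0.114, -0.779, 0, 0], [0.001, -0.217, 0.114, -0.779, 0, 0], [0.001, -0.217, 0.114, -0.779, 0, 0]]
  ]
}}

```text
t: 22.68
eef_pos: [549.4, 141.3, 297.3]
tcp_rot: [-2.625, -0.005, 0.611]
ft_force: [-0.1, 0.4, -0.6]
opening: 0.712
```

```bash
python3 - <<'E'
from pour import *
s=env.state();print(s['eef_pos'],s['tcp_rot'],s['joints'].round(3),s['ft_force']);to(500,-60,310,15);to(367.5,-266,260,0)
E
```

```text
[549.43811016 141.31422345 297.27492575] [-2.62455182 -0.00507368  0.6109738 ] [-0.052  0.455  1.509  0.404  1.515 -0.756] [-0.05022092  0.35618087 -0.62132578]
to (500, -60, 310, 15) row [-0.52, 0.373, -0.264, -0.326, 0.054, 0.218] rows>= 5
to (367.5, -266, 260, 0) row [-1.276, 0.723, -0.275, -0.32, 0.097, 0.381] rows>= 11
```

>>> {"fn": "send_rows", "kwargs": {
  "moves": [
    [[-0.1, 0.07, -0.1, -0.1, 0.02, 0.05], [-0.52, 0.373, -0.264, -0.326, 0.054, 0.218], [-0.52, 0.373, -0.264, -0.326, 0.054, 0.218], [-0.52, 0.373, -0.264, -0.326, 0.054, 0.218], [-0.52, 0.373, -0.264, -0.326, 0.054, 0.218], [-0.52, 0.373, -0.264, -0.326, 0.054, 0.218], [-0.52, 0.373, -0.264, -0.326, 0.054, 0.218], [-0.52, 0.373, -0.264, -0.326, 0.054, 0.218], [-0.52, 0.373, -0.264, -0.326, 0.054, 0.218]]
  ]
}}

```text
t: 23.43
eef_pos: [500.2, -59.2, 307.7]
tcp_rot: [-3.133, 0.006, 0.263]
ft_force: [-0.6, 1.1, -1.0]
opening: 0.709
```

>>> {"fn": "send_rows", "kwargs": {
  "moves": [
    [[-0.605, 0.549, 0.167, 0, 0, 0.167], [-0.605, 0.549, 0.167, 0, 0, 0.167], [-0.605, 0.549, 0.167, 0, 0, 0.167], [-0.605, 0.549, 0.167, 0, 0, 0.167], [-0.605, 0.549, 0.167, 0, 0, 0.167], [-0.605, 0.549, 0.167, 0, 0, 0.167], [-0.605, 0.549, 0.167, 0, 0, 0.167], [-0.605, 0.549, 0.167, 0, 0, 0.167], [-0.605, 0.549, 0.167, 0, 0, 0.167], [-0.605, 0.549, 0.167, 0, 0, 0.167]]
  ]
}}

```text
t: 24.27
eef_pos: [367.7, -264.8, 257.7]
tcp_rot: [-3.136, 0.007, 0.002]
ft_force: [0.5, -0.8, -0.4]
opening: 0.712
```

```bash
python3 - <<'E'
from pour import *
s=env.state();print(s['eef_pos'],s['tcp_rot'],s['joints'].round(3),s['ft_force']);to(367.5,-265.5,60,0);to(367.5,-265.5,41,0)
E
```

```text
[ 367.7389509  -264.81934891  257.69386241] [-3.13609682e+00  7.45635481e-03  1.51608270e-03] [-7.690e-01  2.080e-01  1.906e+00 -1.000e-03  1.037e+00 -7.700e-01] [ 0.52360594 -0.84194675 -0.41623918]
to (367.5, -265.5, 60, 0) row [0.004, 0.006, 0.659, -0.003, 0.005, 0.001] rows>= 5
to (367.5, -265.5, 41, 0) row [0.005, 0.006, 0.722, -0.003, 0.005, 0.001] rows>= 6
```

>>> {"fn": "send_rows", "kwargs": {
  "moves": [
    [[0.004, 0.006, 0.12, -0.003, 0.005, 0], [0.004, 0.006, 0.25, -0.003, 0.005, 0], [0.004, 0.006, 0.38, -0.003, 0.005, 0], [0.004, 0.006, 0.5, -0.003, 0.005, 0], [0.004, 0.006, 0.6, -0.003, 0.005, 0], [0.004, 0.006, 0.66, -0.003, 0.005, 0], [0.004, 0.006, 0.69, -0.003, 0.005, 0], [0.005, 0.006, 0.71, -0.003, 0.005, 0], [0.005, 0.006, 0.719, -0.003, 0.005, 0], [0.005, 0.006, 0.719, -0.003, 0.005, 0]]
  ]
}}

```text
t: 25.1
eef_pos: [367.3, -266.4, 42.3]
tcp_rot: [3.141, -0.001, 0.001]
ft_force: [-0.1, -0.2, -1.3]
opening: 0.713
```

>>> {"fn": "send_rows", "kwargs": {
  "moves": [
    [[0, 0, 0.003, 0, 0, 0], [0, 0, 0.006, 0, 0, 0], [0, 0, 0.006, 0, 0, 0]]
  ]
}}

```text
t: 25.35
eef_pos: [366.9, -266.7, 40.7]
tcp_rot: [3.141, -0.001, -0.0]
ft_force: [-1.1, -0.6, -1.6]
opening: 0.715
```

>>> {"fn": "send_rows", "kwargs": {
  "moves": [
    [[0, 0, 0.002, 0, 0, 0], [0, 0, 0.003, 0, 0, 0], [0, 0, 0.003, 0, 0, 0]]
  ]
}}

```text
t: 25.6
eef_pos: [366.8, -266.9, 40.1]
tcp_rot: [3.141, -0.001, -0.0]
ft_force: [-2.4, 0.3, 11.8]
opening: 0.707
```

>>> {"fn": "send_rows", "kwargs": {
  "moves": [
    [[0, 0, 0, 0, 0, 0], [0, 0, 0, 0, 0, 0], [0, 0, 0, 0, 0, 0], [0, 0, 0, 0, 0, 0], [0, 0, 0, 0, 0, 0], [0, 0, 0, 0, 0, 0]]
  ],
  "grip": -1
}}

```text
t: 26.1
eef_pos: [366.7, -266.5, 39.2]
tcp_rot: [-3.141, -0.0, -0.0]
ft_force: [0.1, -0.4, -0.1]
opening: 0.994
```

>>> {"fn": "send_rows", "kwargs": {
  "moves": [
    [[0, 0, -0.06, 0, 0, 0], [0, 0, -0.15, 0, 0, 0], [0, 0, -0.28, 0, 0, 0], [0, 0, -0.41, 0, 0, 0], [0, 0, -0.54, 0, 0, 0], [0, 0, -0.67, 0, 0, 0], [0, 0, -0.7, 0, 0, 0], [0, 0, -0.7, 0, 0, 0]]
  ]
}}

```text
t: 26.77
eef_pos: [367.2, -267.1, 251.6]
tcp_rot: [3.138, -0.004, -0.0]
ft_force: [-0.1, 0.9, -0.0]
opening: 1.0
```

```bash
python3 - <<'E'
from h import *
T=tool();print(T[:3,3])
r=cam('wrist');np.savez('cup2.npz',**{k:r[k] for k in('mtx','T','fish')});save(r,'w9.png',k=1.5)
im=r['image'];P=pix(r,[367,-266.7,74])[0];print('rim pred',P*1.5)
def get(c):
    rr=cam(c)
    for d in env.outline_of(c,'jar1'):
        if d['confidence']>.4:
            q=np.argwhere(d['region'])[:,::-1].mean(0);print(c,'jar',round(d['confidence'],2),(q*1.5).round(),world(rr,q,35)[0].round(),world(rr,d['xy'],35)[0].round())
get('wrist');get('top')
hsv=cv2.cvtColor(im,cv2.COLOR_RGB2HSV)
E
```

```text
[ 367.20780964 -267.0766642   251.62830351]
rim pred [383.23824929 255.99429252]
wrist jar 0.89 [544. 272.] [ 512. -287.   35.] [ 510. -284.   35.]
wrist jar 0.64 [475. 365.] [ 452. -379.   35.] [ 449. -379.   35.]
wrist jar 0.63 [573. 354.] [ 553. -371.   35.] [ 553. -370.   35.]
top jar 0.75 [614. 333.] [ 461. -387.   35.] [ 460. -378.   35.]
top jar 0.61 [612. 275.] [ 563. -383.   35.] [ 559. -383.   35.]
top jar 0.54 [557. 302.] [ 513. -287.   35.] [ 512. -294.   35.]
```

View pics/w9.png

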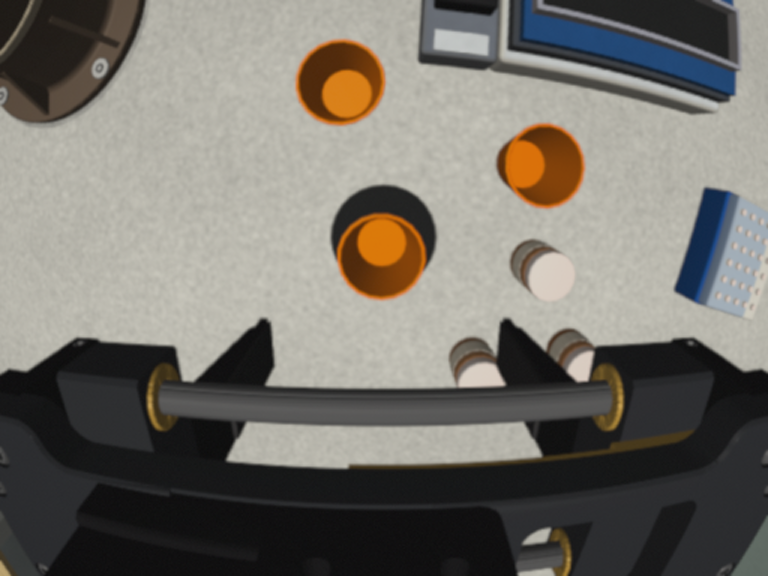

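Picture 13: the cup is empty and upright on its mat, rim at (382,256) as predicted. The three jars are still at about (512,-285), (456,-378) and (557,-372). Moving on to the jars.

>>> {"fn": "send_rows", "kwargs": {
  "moves": [
    [[0.377, 0.26, -0.03, 0, 0, -0.955], [0.377, 0.26, -0.03, 0, 0, -0.955], [0.377, 0.26, -0.03, 0, 0, -0.955], [0.377, 0.26, -0.03, 0, 0, -0.955], [0.377, 0.26, -0.03, 0, 0, -0.955], [0.377, 0.26, -0.03, 0, 0, -0.955], [0.377, 0.26, -0.03, 0, 0, -0.955], [0.377, 0.26, -0.03, 0, 0, -0.955], [0.377, 0.26, -0.03, 0, 0, -0.955], [0.377, 0.26, -0.03, 0, 0, -0.955], [0.377, 0.26, -0.03, 0, 0, -0.955], [0.377, 0.26, -0.03, 0, 0, -0.955]]
  ],
  "grip": -0.5
}}

```text
t: 28.02
eef_pos: [479.5, -344.4, 256.3]
tcp_rot: [-3.139, -0.002, 1.506]
ft_force: [-0.6, -0.2, 0.5]
opening: 0.752
```

>>> {"fn": "send_rows", "kwargs": {
  "moves": [
    [[0, 0, 0, 0, 0, 0], [0, 0, 0, 0, 0, 0], [0, 0, 0, 0, 0, 0]]
  ]
}}

```text
t: 28.27
eef_pos: [479.6, -344.5, 257.3]
tcp_rot: [-3.141, -0.001, 1.495]
ft_force: [0.1, -0.5, -0.2]
opening: 0.75
```

```bash
cat > jars.py <<'E'
from h import *
def caps(show=None):
    """jar centres from white cap blobs, cap top at z=60"""
    r=cam('wrist');im=r['image'];hsv=cv2.cvtColor(im,cv2.COLOR_RGB2HSV)
    out=[]
    for d in env.outline_of('wrist','jar1'):
        if d['confidence']<.4:continue
        reg=d['region'];m=(reg&(hsv[...,2]>190)).astype(np.uint8);n,l,st,ce=cv2.connectedComponentsWithStats(m)
        if n<2:continue
        k=1+np.argmax(st[1:,4]);ct=cv2.findContours((l==k).astype(np.uint8),0,1)[0]
        (x,y),rad=cv2.minEnclosingCircle(ct[0]);out.append((round(d['confidence'],2),np.round([x,y],1).tolist(),round(rad,1),int(st[k,4]),world(r,[x,y],60)[0].round(1).tolist(),world(r,d['xy'],40)[0].round(1).tolist()))
    if show:save(r,show,k=1.5)
    return out,r
E
python3 - <<'E'
from jars import *
s=env.state();print(s['eef_pos'],s['tcp_rot'],s['joints'].round(2),s['opening'])
o,r=caps('w10.png')
for x in o:print(x)
E
```

```text
[ 479.58592359 -344.53031084  257.31662974] [-3.14062870e+00 -1.30238594e-03  1.49540987e+00] [-0.73  0.41  1.6   0.    1.13 -2.23] 0.7500252525208844
(0.66, [232.5, 230.5], 16.9, 754, [560.7, -381.6, 60.0], [556.7, -383.8, 40.0])
(0.58, [218.5, 152.4], 17.8, 961, [456.5, -388.9, 60.0], [456.7, -388.0, 40.0])
(0.58, [302.5, 189.7], 17.1, 864, [511.7, -287.9, 60.0], [507.9, -286.5, 40.0])
```

View pics/w10.png

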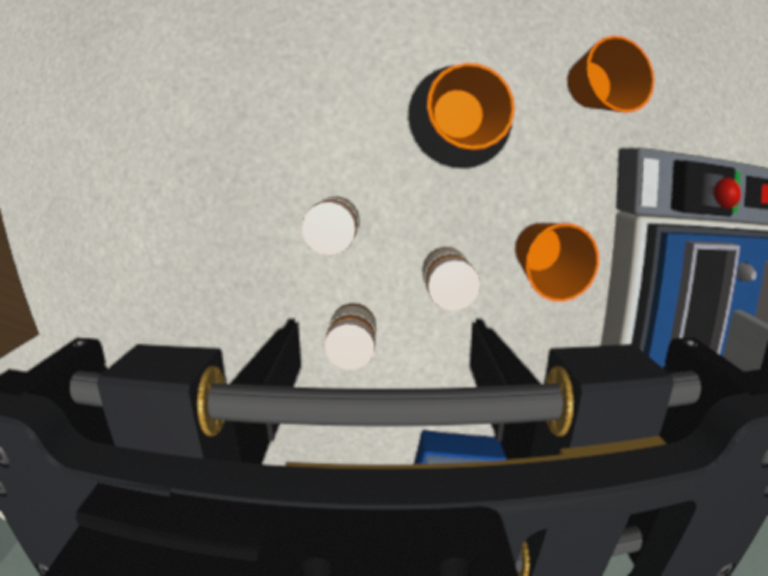

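Picture 14: cap centres at native (302.5,189.7), (218.5,152.4) and (232.5,230.5), matching the blobs. The cup is fine on its mat. Picking jar A.

>>> {"fn": "send_rows", "kwargs": {
  "moves": [
    [[0.1, 0.05, 0.1, 0, 0, 0], [0.196, 0.093, 0.2, 0, 0, 0], [0.196, 0.093, 0.33, 0, 0, 0], [0.196, 0.093, 0.46, 0, 0, 0], [0.196, 0.093, 0.58, 0, 0, 0], [0.196, 0.093, 0.68, 0, 0, 0], [0.196, 0.093, 0.74, 0, 0, 0], [0.196, 0.093, 0.764, 0, 0, 0], [0.196, 0.093, 0.764, 0, 0, 0], [0.196, 0.093, 0.764, 0, 0, 0]]
  ]
}}

```text
t: 29.2
eef_pos: [512.1, -288.1, 29.6]
tcp_rot: [3.141, -0.0, 1.499]
ft_force: [-0.7, -0.6, -0.5]
opening: 0.75
```

>>> {"fn": "send_rows", "kwargs": {
  "moves": [
    [[0, 0, 0, 0, 0, 0], [0, 0, 0, 0, 0, 0], [0, 0, 0, 0, 0, 0], [0, 0, 0, 0, 0, 0], [0, 0, 0, 0, 0, 0], [0, 0, 0, 0, 0, 0]]
  ],
  "grip": 1
}}

```text
t: 29.7
eef_pos: [511.9, -287.9, 29.6]
tcp_rot: [3.141, 0.0, 1.5]
ft_force: [-0.9, 0.6, 6.9]
opening: 0.472
```

>>> {"fn": "send_rows", "kwargs": {
  "moves": [
    [[0, 0, -0.05, 0, 0, 0], [0, 0, -0.15, 0, 0, 0], [0, 0, -0.28, 0, 0, 0], [0, 0, -0.41, 0, 0, 0], [0, 0, -0.54, 0, 0, 0], [0, 0, -0.6, 0, 0, 0], [0, 0, -0.6, 0, 0, 0]]
  ]
}}

```text
t: 30.28
eef_pos: [512.9, -288.7, 213.6]
tcp_rot: [3.135, 0.003, 1.5]
ft_force: [0.3, 0.7, -1.5]
opening: 0.468
```

```bash
cat > slot.py <<'E'
from h import *
import sys
sx=float(sys.argv[1]);s=env.state();print(s['eef_pos'],s['tcp_rot'],s['ft_force'],s['opening'])
x,y=586.95+.998*sx,-47.3-.064*sx
to(x,y,205,86.3);to(x,y,111,86.3)
E
python3 slot.py 66
```

```text
[ 512.8534491  -288.67174227  213.59606952] [3.13527232 0.00339823 1.49973507] [ 0.25340139  0.7379782  -1.50730283] 0.4684702015271217
to (652.818, -51.524, 205, 86.3) row [0.822, 0.409, 0.028, 0.004, 0.002, -0.004] rows>= 7
to (652.818, -51.524, 111, 86.3) row [0.823, 0.407, 0.342, 0.004, 0.002, -0.004] rows>= 8
```

>>> {"fn": "send_rows", "kwargs": {
  "moves": [
    [[0.822, 0.409, 0.025, 0.003, 0.001, -0.004], [0.822, 0.409, 0.025, 0.003, 0.001, -0.004], [0.822, 0.409, 0.025, 0.003, 0.001, -0.004], [0.822, 0.409, 0.025, 0.003, 0.001, -0.004], [0.822, 0.409, 0.025, 0.003, 0.001, -0.004], [0.822, 0.409, 0.025, 0.003, 0.001, -0.004], [0.822, 0.409, 0.025, 0.003, 0.001, -0.004], [0.822, 0.409, 0.025, 0.003, 0.001, -0.004], [0.822, 0.409, 0.15, 0.003, 0.001, -0.004], [0.822, 0.408, 0.23, 0.003, 0.001, -0.004], [0.822, 0.408, 0.25, 0.003, 0.001, -0.004], [0.822, 0.408, 0.25, 0.003, 0.001, -0.004]]
  ]
}}

```text
t: 31.28
eef_pos: [650.1, -50.8, 131.6]
tcp_rot: [-3.132, -0.003, 1.506]
ft_force: [0.2, -0.6, -0.8]
opening: 0.469
```

```bash
python3 slot.py 66
```

```text
[650.1072938  -50.76691857 131.57595385] [-3.13221211e+00 -2.52201029e-03  1.50554469e+00] [ 0.17911115 -0.60286413 -0.81498024] 0.4692394018848605
to (652.818, -51.524, 205, 86.3) row [-0.001, 0.007, -0.245, -0.006, -0.002, -0.0] rows>= 2
to (652.818, -51.524, 111, 86.3) row [-0.002, 0.01, 0.068, -0.006, -0.002, -0.0] rows>= 1
```

>>> {"fn": "send_rows", "kwargs": {
  "moves": [
    [[0, 0, 0, 0, 0, 0], [0, 0, 0.02, 0, 0, 0], [0, 0, 0.04, 0, 0, 0], [0, 0, 0.06, 0, 0, 0], [0, 0, 0.07, 0, 0, 0], [0, 0, 0.07, 0, 0, 0], [0, 0, 0.07, 0, 0, 0]]
  ]
}}

```text
t: 31.87
eef_pos: [651.3, -50.6, 113.1]
tcp_rot: [-3.137, -0.002, 1.506]
ft_force: [0.1, 0.3, -0.7]
opening: 0.47
```

>>> {"fn": "send_rows", "kwargs": {
  "moves": [
    [[0, 0, 0.003, 0, 0, 0], [0, 0, 0.006, 0, 0, 0], [0, 0, 0.006, 0, 0, 0], [0, 0, 0.006, 0, 0, 0]]
  ]
}}

```text
t: 32.2
eef_pos: [651.4, -50.5, 111.8]
tcp_rot: [-3.138, -0.002, 1.506]
ft_force: [-1.4, -0.4, 2.3]
opening: 0.47
```

>>> {"fn": "send_rows", "kwargs": {
  "moves": [
    [[0, 0, 0, 0, 0, 0], [0, 0, 0, 0, 0, 0], [0, 0, 0, 0, 0, 0], [0, 0, 0, 0, 0, 0], [0, 0, 0, 0, 0, 0]]
  ],
  "grip": -0.18
}}

```text
t: 32.62
eef_pos: [651.2, -50.5, 111.3]
tcp_rot: [-3.137, -0.002, 1.506]
ft_force: [-0.3, -0.7, 0.1]
opening: 0.586
```

>>> {"fn": "send_rows", "kwargs": {
  "moves": [
    [[0, 0, -0.05, 0, 0, 0], [0, 0, -0.15, 0, 0, 0], [0, 0, -0.28, 0, 0, 0], [0, 0, -0.4, 0, 0, 0], [0, 0, -0.4, 0, 0, 0], [0, 0, -0.4, 0, 0, 0]]
  ]
}}

```text
t: 33.12
eef_pos: [652.3, -50.9, 233.5]
tcp_rot: [-3.141, -0.002, 1.506]
ft_force: [-0.3, 1.0, -0.5]
opening: 0.59
```

```bash
python3 - <<'E'
from jars import *
s=env.state();print(s['eef_pos'],s['tcp_rot'])
to(470,-350,240,86.3)
E
```

```text
[652.32884675 -50.89024186 233.45021911] [-3.14106961e+00 -1.56198075e-03  1.50595525e+00]
to (470, -350, 240, 86.3) row [-1.034, -0.542, -0.023, -0.0, -0.001, -0.0] rows>= 9
```

>>> {"fn": "send_rows", "kwargs": {
  "moves": [
    [[-1.0, -0.55, -0.04, 0, 0, 0], [-1.0, -0.55, -0.04, 0, 0, 0], [-1.0, -0.55, -0.04, 0, 0, 0], [-1.0, -0.55, -0.04, 0, 0, 0], [-1.0, -0.55, -0.04, 0, 0, 0], [-1.0, -0.55, -0.04, 0, 0, 0], [-1.0, -0.55, -0.04, 0, 0, 0], [-1.0, -0.55, -0.04, 0, 0, 0], [-1.0, -0.55, -0.04, 0, 0, 0], [-1.0, -0.55, -0.04, 0, 0, 0], [-1.0, -0.55, -0.04, 0, 0, 0], [-1.0, -0.55, -0.04, 0, 0, 0]]
  ],
  "grip": -0.5
}}

```text
t: 34.12
eef_pos: [468.2, -338.4, 242.8]
tcp_rot: [-3.136, -0.003, 1.507]
ft_force: [0.3, -0.0, -0.0]
opening: 0.749
```

```bash
python3 - <<'E'
from jars import *
s=env.state();print(s['eef_pos'],s['tcp_rot'],s['opening'])
o,r=caps()
for x in o:print(x);to(x[4][0],x[4][1],29.5,86.3)
E
```

```text
[ 468.15747126 -338.39107579  242.76446888] [-3.13619207e+00 -3.07574980e-03  1.50666000e+00] 0.7487406472873187
(0.88, [212.6, 163.9], 18.3, 1017, [456.1, -388.9, 60.0], [455.9, -388.3, 40.0])
to (456.1, -388.9, 29.5, 86.3) row [-0.173, -0.027, 0.712, -0.003, -0.002, 0.001] rows>= 6
```

>>> {"fn": "send_rows", "kwargs": {
  "moves": [
    [[-0.1, -0.015, 0.05, 0, 0, 0], [-0.173, -0.027, 0.15, 0, 0, 0], [-0.173, -0.027, 0.28, 0, 0, 0], [-0.173, -0.027, 0.41, 0, 0, 0], [-0.173, -0.027, 0.53, 0, 0, 0], [-0.173, -0.027, 0.63, 0, 0, 0], [-0.173, -0.027, 0.69, 0, 0, 0], [-0.173, -0.027, 0.712, 0, 0, 0], [-0.173, -0.027, 0.712, 0, 0, 0], [-0.173, -0.027, 0.712, 0, 0, 0]]
  ]
}}

```text
t: 35.05
eef_pos: [456.1, -390.1, 30.6]
tcp_rot: [-3.138, -0.002, 1.507]
ft_force: [-0.0, -0.3, 0.8]
opening: 0.749
```

>>> {"fn": "send_rows", "kwargs": {
  "moves": [
    [[0, 0, 0, 0, 0, 0], [0, 0, 0, 0, 0, 0], [0, 0, 0, 0, 0, 0], [0, 0, 0, 0, 0, 0], [0, 0, 0, 0, 0, 0], [0, 0, 0, 0, 0, 0]]
  ],
  "grip": 1
}}

```text
t: 35.55
eef_pos: [455.5, -390.4, 30.4]
tcp_rot: [-3.138, -0.002, 1.506]
ft_force: [-0.1, 2.1, 6.7]
opening: 0.47
```

>>> {"fn": "send_rows", "kwargs": {
  "moves": [
    [[0, 0, -0.05, 0, 0, 0], [0, 0, -0.15, 0, 0, 0], [0, 0, -0.28, 0, 0, 0], [0, 0, -0.41, 0, 0, 0], [0, 0, -0.54, 0, 0, 0], [0, 0, -0.6, 0, 0, 0], [0, 0, -0.6, 0, 0, 0], [0, 0, -0.6, 0, 0, 0], [0, 0, -0.6, 0, 0, 0]]
  ]
}}

```text
t: 36.3
eef_pos: [455.6, -390.3, 208.5]
tcp_rot: [-3.136, -0.003, 1.506]
ft_force: [-0.0, 0.1, -1.5]
opening: 0.47
```

```bash
python3 slot.py 0
```

```text
[ 455.63018073 -390.28021054  208.46922183] [-3.13555746 -0.003413    1.50579076] [-0.03585877  0.13503558 -1.4936323 ] 0.4703238230083907
to (586.95, -47.3, 205, 86.3) row [1.169, 0.363, 0.013, -0.004, -0.002, -0.0] rows>= 9
to (586.95, -47.3, 111, 86.3) row [1.168, 0.365, 0.327, -0.004, -0.002, -0.0] rows>= 10
```

>>> {"fn": "send_rows", "kwargs": {
  "moves": [
    [[0.8, 0.25, 0, 0, 0, 0], [0.8, 0.25, 0, 0, 0, 0], [0.8, 0.25, 0, 0, 0, 0], [0.8, 0.25, 0, 0, 0, 0], [0.8, 0.25, 0, 0, 0, 0], [0.8, 0.25, 0, 0, 0, 0]]
  ]
}}

```text
t: 36.8
eef_pos: [545.8, -155.3, 208.0]
tcp_rot: [-3.134, -0.003, 1.506]
ft_force: [0.5, -1.1, -1.3]
opening: 0.468
```

>>> {"fn": "send_rows", "kwargs": {
  "moves": [
    [[0.369, 0.114, 0, -0.003, -0.002, 0], [0.369, 0.114, 0, -0.003, -0.002, 0], [0.369, 0.114, 0, -0.003, -0.002, 0], [0.369, 0.114, 0.05, -0.003, -0.002, 0], [0.369, 0.114, 0.15, -0.003, -0.002, 0], [0.369, 0.114, 0.22, -0.003, -0.002, 0], [0.369, 0.114, 0.26, -0.003, -0.002, 0], [0.369, 0.114, 0.28, -0.003, -0.002, 0], [0.369, 0.114, 0.28, -0.003, -0.002, 0], [0.369, 0.114, 0.28, -0.003, -0.002, 0], [0.369, 0.114, 0.28, -0.003, -0.002, 0]]
  ]
}}

```text
t: 37.72
eef_pos: [587.2, -49.1, 126.5]
tcp_rot: [3.141, 0.001, 1.506]
ft_force: [0.6, 0.4, -1.1]
opening: 0.468
```

```bash
python3 slot.py 0
```

```text
[587.20622104 -49.12205927 126.49915074] [3.14078004e+00 1.18074405e-03 1.50574533e+00] [ 0.57898925  0.3609634  -1.05781301] 0.4682390975229592
to (586.95, -47.3, 205, 86.3) row [0.006, -0.001, -0.262, 0.001, 0.001, -0.0] rows>= 2
to (586.95, -47.3, 111, 86.3) row [0.006, -0.001, 0.052, 0.001, 0.001, -0.0] rows>= 1
```

>>> {"fn": "send_rows", "kwargs": {
  "moves": [
    [[0.004, 0, 0, 0, 0, 0], [0.004, 0, 0.015, 0, 0, 0], [0.004, 0, 0.03, 0, 0, 0], [0.004, 0, 0.044, 0, 0, 0], [0.004, 0, 0.044, 0, 0, 0], [0.004, 0, 0.044, 0, 0, 0]]
  ]
}}

```text
t: 38.22
eef_pos: [586.9, -47.8, 112.5]
tcp_rot: [-3.141, 0.001, 1.506]
ft_force: [0.5, 0.3, -1.3]
opening: 0.464
```

>>> {"fn": "send_rows", "kwargs": {
  "moves": [
    [[0, 0, 0.002, 0, 0, 0], [0, 0, 0.003, 0, 0, 0], [0, 0, 0.003, 0, 0, 0]]
  ]
}}

```text
t: 38.47
eef_pos: [587.0, -47.8, 112.3]
tcp_rot: [3.141, 0.001, 1.506]
ft_force: [-2.1, -0.2, 4.3]
opening: 0.468
```

>>> {"fn": "send_rows", "kwargs": {
  "moves": [
    [[0, 0, 0, 0, 0, 0], [0, 0, 0, 0, 0, 0], [0, 0, 0, 0, 0, 0], [0, 0, 0, 0, 0, 0], [0, 0, 0, 0, 0, 0]]
  ],
  "grip": -0.18
}}

```text
t: 38.88
eef_pos: [587.0, -47.8, 111.9]
tcp_rot: [3.141, 0.001, 1.506]
ft_force: [-1.1, -0.4, -0.4]
opening: 0.589
```

>>> {"fn": "send_rows", "kwargs": {
  "moves": [
    [[0, 0, -0.05, 0, 0, 0], [0, 0, -0.15, 0, 0, 0], [0, 0, -0.28, 0, 0, 0], [0, 0, -0.4, 0, 0, 0], [0, 0, -0.4, 0, 0, 0], [0, 0, -0.4, 0, 0, 0]]
  ]
}}

```text
t: 39.38
eef_pos: [587.5, -47.7, 233.8]
tcp_rot: [3.138, 0.002, 1.506]
ft_force: [-0.9, -0.7, 0.2]
opening: 0.593
```

>>> {"fn": "send_rows", "kwargs": {
  "moves": [
    [[-1.0, -0.27, -0.04, 0, 0, 0], [-1.0, -0.27, -0.04, 0, 0, 0], [-1.0, -0.27, -0.04, 0, 0, 0], [-1.0, -0.27, -0.04, 0, 0, 0], [-1.0, -0.27, -0.04, 0, 0, 0], [-1.0, -0.27, -0.04, 0, 0, 0], [-1.0, -0.27, -0.04, 0, 0, 0], [-1.0, -0.27, -0.04, 0, 0, 0], [-1.0, -0.27, -0.04, 0, 0, 0], [-1.0, -0.27, -0.04, 0, 0, 0], [-1.0, -0.27, -0.04, 0, 0, 0]]
  ],
  "grip": -0.5
}}

```text
t: 40.3
eef_pos: [486.7, -340.9, 243.2]
tcp_rot: [-3.14, -0.0, 1.506]
ft_force: [0.6, -0.5, -0.4]
opening: 0.751
```

```bash
python3 - <<'E'
from jars import *
s=env.state();print(s['eef_pos'],s['tcp_rot'],s['opening'])
o,r=caps('chk.png')
for x in o:print(x);to(x[4][0],x[4][1],29.5,86.3)
E
```

```text
[ 486.6594083  -340.89404246  243.19637359] [-3.14039843e+00 -2.11792769e-04  1.50598229e+00] 0.7507998820858762
(0.88, [228.3, 230.0], 16.9, 816, [561.1, -380.9, 60.0], [560.0, -386.3, 40.0])
to (561.1, -380.9, 29.5, 86.3) row [-0.119, 0.255, 0.714, -0.0, 0.0, 0.001] rows>= 6
(0.7, [492.5, 241.5], 7.4, 113, [626.8, 46.4, 60.0], [610.2, 31.2, 40.0])
to (626.8, 46.4, 29.5, 86.3) row [1.317, 0.383, 0.714, -0.0, 0.0, 0.001] rows>= 12
```

>>> {"fn": "send_rows", "kwargs": {
  "moves": [
    [[-0.06, 0.12, 0, 0, 0, 0], [-0.119, 0.255, 0.1, 0, 0, 0], [-0.119, 0.255, 0.2, 0, 0, 0], [-0.119, 0.255, 0.33, 0, 0, 0], [-0.119, 0.255, 0.46, 0, 0, 0], [-0.119, 0.255, 0.58, 0, 0, 0], [-0.119, 0.255, 0.66, 0, 0, 0], [-0.119, 0.255, 0.712, 0, 0, 0], [-0.119, 0.255, 0.712, 0, 0, 0], [-0.119, 0.255, 0.712, 0, 0, 0]]
  ]
}}

```text
t: 41.23
eef_pos: [561.2, -381.5, 30.4]
tcp_rot: [-3.141, 0.0, 1.507]
ft_force: [-0.5, 0.6, 0.4]
opening: 0.756
```

>>> {"fn": "send_rows", "kwargs": {
  "moves": [
    [[0, 0, 0, 0, 0, 0], [0, 0, 0, 0, 0, 0], [0, 0, 0, 0, 0, 0], [0, 0, 0, 0, 0, 0], [0, 0, 0, 0, 0, 0], [0, 0, 0, 0, 0, 0]]
  ],
  "grip": 1
}}

```text
t: 41.73
eef_pos: [561.0, -382.8, 31.6]
tcp_rot: [3.141, 0.002, 1.506]
ft_force: [-0.5, 0.4, 6.0]
opening: 0.47
```

>>> {"fn": "send_rows", "kwargs": {
  "moves": [
    [[0, 0, -0.05, 0, 0, 0], [0, 0, -0.15, 0, 0, 0], [0, 0, -0.28, 0, 0, 0], [0, 0, -0.41, 0, 0, 0], [0, 0, -0.54, 0, 0, 0], [0, 0, -0.6, 0, 0, 0], [0, 0, -0.6, 0, 0, 0], [0, 0, -0.6, 0, 0, 0], [0, 0, -0.6, 0, 0, 0]]
  ]
}}

```text
t: 42.48
eef_pos: [560.2, -382.0, 209.1]
tcp_rot: [-3.14, -0.0, 1.506]
ft_force: [0.3, -0.6, -1.0]
opening: 0.466
```

```bash
python3 slot.py -66
```

```text
[ 560.17792387 -381.99900583  209.10701114] [-3.13983910e+00 -2.79355446e-04  1.50584833e+00] [ 0.30755504 -0.58554096 -1.04868824] 0.46590422764501876
to (521.0820000000001, -43.07599999999999, 205, 86.3) row [1.119, -0.203, 0.014, -0.001, -0.0, -0.0] rows>= 9
to (521.0820000000001, -43.07599999999999, 111, 86.3) row [1.119, -0.203, 0.328, -0.001, -0.0, -0.0] rows>= 9
```

>>> {"fn": "send_rows", "kwargs": {
  "moves": [
    [[0.8, -0.145, 0, 0, 0, 0], [0.8, -0.145, 0, 0, 0, 0], [0.8, -0.145, 0, 0, 0, 0], [0.8, -0.145, 0, 0, 0, 0], [0.8, -0.145, 0, 0, 0, 0], [0.8, -0.145, 0, 0, 0, 0]]
  ]
}}

```text
t: 42.98
eef_pos: [531.5, -137.5, 208.6]
tcp_rot: [-3.138, -0.0, 1.506]
ft_force: [0.5, 0.3, -1.3]
opening: 0.471
```

>>> {"fn": "send_rows", "kwargs": {
  "moves": [
    [[0.319, -0.058, 0, 0, 0, 0], [0.319, -0.058, 0, 0, 0, 0], [0.319, -0.058, 0, 0, 0, 0], [0.319, -0.058, 0.05, 0, 0, 0], [0.319, -0.058, 0.15, 0, 0, 0], [0.319, -0.058, 0.22, 0, 0, 0], [0.319, -0.058, 0.26, 0, 0, 0], [0.319, -0.058, 0.28, 0, 0, 0], [0.319, -0.058, 0.28, 0, 0, 0], [0.319, -0.058, 0.28, 0, 0, 0], [0.319, -0.058, 0.28, 0, 0, 0]]
  ]
}}

```text
t: 43.9
eef_pos: [522.0, -43.6, 126.7]
tcp_rot: [3.141, 0.001, 1.506]
ft_force: [-0.2, -0.5, -1.1]
opening: 0.467
```

```bash
python3 slot.py -66
```

```text
[521.97976667 -43.64722877 126.72130053] [3.14094048e+00 1.19844859e-03 1.50582287e+00] [-0.16317051 -0.4717882  -1.10649604] 0.4673705130456168
to (521.0820000000001, -43.07599999999999, 205, 86.3) row [0.001, -0.003, -0.261, 0.0, 0.001, -0.0] rows>= 2
to (521.0820000000001, -43.07599999999999, 111, 86.3) row [0.002, -0.003, 0.052, 0.0, 0.001, -0.0] rows>= 1
```

>>> {"fn": "send_rows", "kwargs": {
  "moves": [
    [[0.001, -0.002, 0, 0, 0, 0], [0.001, -0.002, 0.015, 0, 0, 0], [0.001, -0.002, 0.03, 0, 0, 0], [0.001, -0.002, 0.042, 0, 0, 0], [0.001, -0.002, 0.042, 0, 0, 0], [0.001, -0.002, 0.042, 0, 0, 0]]
  ]
}}

```text
t: 44.4
eef_pos: [521.1, -43.2, 113.5]
tcp_rot: [-3.141, 0.001, 1.506]
ft_force: [0.3, -0.4, -1.1]
opening: 0.469
```

>>> {"fn": "send_rows", "kwargs": {
  "moves": [
    [[0, 0, 0.002, 0, 0, 0], [0, 0, 0.003, 0, 0, 0], [0, 0, 0.003, 0, 0, 0]]
  ]
}}

```text
t: 44.65
eef_pos: [521.2, -43.3, 113.2]
tcp_rot: [3.141, 0.001, 1.506]
ft_force: [-1.3, 0.6, 5.8]
opening: 0.469
```

>>> {"fn": "send_rows", "kwargs": {
  "moves": [
    [[0, 0, 0, 0, 0, 0], [0, 0, 0, 0, 0, 0], [0, 0, 0, 0, 0, 0], [0, 0, 0, 0, 0, 0], [0, 0, 0, 0, 0, 0]]
  ],
  "grip": -0.18
}}

```text
t: 45.07
eef_pos: [521.2, -43.2, 112.8]
tcp_rot: [3.141, 0.001, 1.506]
ft_force: [0.6, 0.1, 0.5]
opening: 0.586
```

>>> {"fn": "send_rows", "kwargs": {
  "moves": [
    [[0, 0, -0.05, 0, 0, 0], [0, 0, -0.15, 0, 0, 0], [0, 0, -0.28, 0, 0, 0], [0, 0, -0.4, 0, 0, 0], [0.18, 0.04, -0.53, 0, 0, 0], [0.18, 0.04, -0.63, 0, 0, 0], [0.18, 0.04, -0.63, 0, 0, 0], [0.18, 0.04, -0.63, 0, 0, 0], [0.18, 0.04, -0.63, 0, 0, 0], [0.18, 0.04, -0.63, 0, 0, 0]]
  ]
}}

```text
t: 45.9
eef_pos: [536.0, 9.7, 300.2]
tcp_rot: [-3.139, 0.001, 1.506]
ft_force: [0.7, -0.3, 0.8]
opening: 0.59
```

```bash
python3 - <<'E'
from h import *
s=env.state();print(s['eef_pos'],s['tcp_rot'],s['opening'])
r=cam('wrist');save(r,'w11.png',k=1.5);np.savez('fin.npz',**{k:r[k] for k in('mtx','T','fish')})
for n in('ball1','jar1'):print(n,[((np.array(d['xy'])*1.5).round(),round(d['confidence'],2)) for d in env.look_for('wrist',n)])
E
```

```text
[535.96487297   9.65767237 300.23040048] [-3.13933723e+00  1.20696168e-03  1.50565844e+00] 0.5901709149582834
ball1 [(array([499., 288.]), 0.72), (array([294., 134.]), 0.66), (array([443., 314.]), 0.53), (array([477., 257.]), 0.5), (array([315., 245.]), 0.23)]
jar1 [(array([326., 315.]), 0.97), (array([314., 246.]), 0.92), (array([334., 371.]), 0.73)]
```

View pics/w11.png

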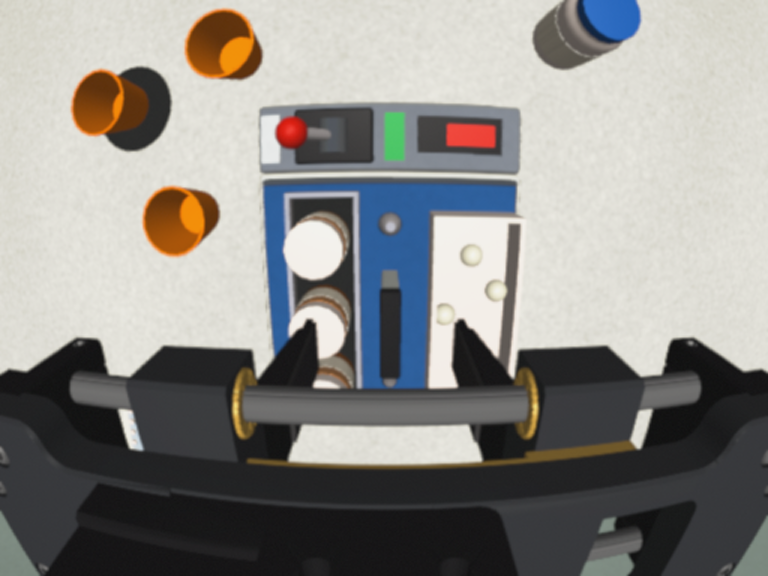

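Picture 15: the jars stand in a row in the bay. Three balls are visible in the tub at (471,255), (497,290) and (445,314), with the rest behind the finger. The knob is at (291,132). Before pushing the lever I check all the balls from another viewpoint.

>>> {"fn": "send_rows", "kwargs": {
  "moves": [
    [[-0.1, -0.1, 0, 0, 0, 0], [-0.371, -0.317, 0, 0, 0, 0], [-0.371, -0.317, 0, 0, 0, 0], [-0.371, -0.317, 0, 0, 0, 0], [-0.371, -0.317, 0.1, 0, 0, 0], [-0.371, -0.317, 0.2, 0, 0, 0], [-0.371, -0.317, 0.3, 0, 0, 0], [-0.371, -0.317, 0.3, 0, 0, 0], [-0.371, -0.317, 0.3, 0, 0, 0]]
  ],
  "grip": 1
}}

```text
t: 46.8
eef_pos: [434.1, -95.0, 211.3]
tcp_rot: [-3.139, 0.0, 1.505]
ft_force: [0.5, 0.3, 0.7]
opening: 0.029
```

```bash
python3 - <<'E'
from h import *
f=dict(np.load('fin.npz'));print('knob',world(f,np.array([291,132])/1.5,120).round(1));
s=env.state();print(s['eef_pos'],s['tcp_rot'],s['opening'])
c=np.array([590.6,9.6]);a=-.064;Rp=np.array([[np.cos(a),-np.sin(a)],[np.sin(a),np.cos(a)]])
ims=[]
for n in('side','top'):
    r=cam(n);q=pix(r,[*(c+Rp@[0,10]),100])[0].astype(int)
    ims.append(cv2.resize(r['image'][q[1]-65:q[1]+65,q[0]-65:q[0]+65],(390,390),interpolation=2))
    for d in env.look_for(n,'ball1'):
        if d['confidence']>.3:print(n,d['xy'],round(d['confidence'],2),(Rp.T@(world(r,d['xy'],92)[0][:2]-c)).round())
cv2.imwrite('pics/f1.png',np.hstack(ims)[:,:,::-1])
to(434.5,-92,116,86.3)
E
```

```text
knob [[433.2 -55.5 120. ]]
[434.05575049 -95.03725047 211.28198178] [-3.13852117e+00  1.44194310e-04  1.50538974e+00] 0.029147382859184143
side [255.9, 164.4] 0.44 [-20.  94.]
top [221.7, 171.7] 0.58 [-18.  95.]
top [233.7, 145.6] 0.48 [50. 71.]
top [227.5, 136.9] 0.45 [71. 89.]
top [232.3, 133.6] 0.37 [81. 77.]
top [231.3, 185.6] 0.37 [-51.  68.]
to (434.5, -92, 116, 86.3) row [0.011, -0.004, 0.324, 0.002, 0.001, -0.0] rows>= 3
```

View pics/f1.png

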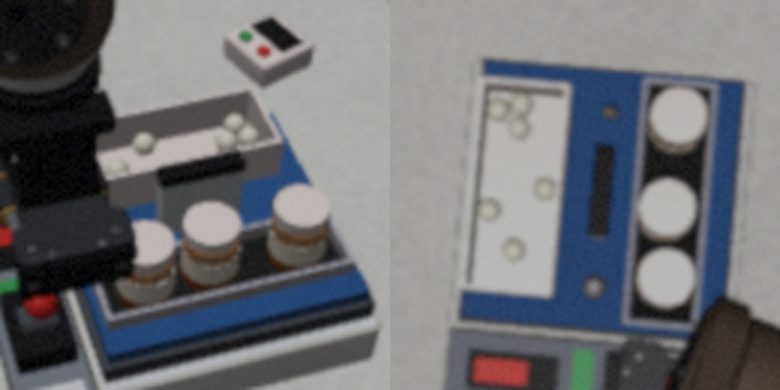

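Picture 16: all six balls are in the tub, right half at (498,109), (521,103), (519,128), (545,188), (488,208) and (514,249). All three jars stand upright in the bay. Now the lever.

>>> {"fn": "send_rows", "kwargs": {
  "moves": [
    [[0.008, -0.002, 0.1, 0, 0, 0], [0.008, -0.002, 0.2, 0, 0, 0], [0.008, -0.002, 0.28, 0, 0, 0], [0.008, -0.002, 0.318, 0, 0, 0], [0.008, -0.002, 0.318, 0, 0, 0], [0.008, -0.002, 0.318, 0, 0, 0]]
  ]
}}

```text
t: 47.5
eef_pos: [434.5, -92.7, 117.2]
tcp_rot: [3.141, 0.001, 1.506]
ft_force: [0.7, -0.2, 0.4]
opening: 0.005
```

>>> {"fn": "send_rows", "kwargs": {
  "moves": [
    [[0.03, 0.002, 0, 0, 0, 0], [0.05, 0.003, 0, 0, 0, 0], [0.07, 0.005, 0, 0, 0, 0], [0.09, 0.006, 0, 0, 0, 0], [0.11, 0.007, 0, 0, 0, 0], [0.13, 0.008, 0, 0, 0, 0], [0.15, 0.01, 0, 0, 0, 0], [0.17, 0.011, 0, 0, 0, 0], [0.185, 0.012, 0, 0, 0, 0], [0.185, 0.012, 0, 0, 0, 0]]
  ]
}}

```text
t: 48.33
eef_pos: [441.1, -36.5, 116.3]
tcp_rot: [-3.141, 0.001, 1.507]
ft_force: [-0.6, -1.0, 1.3]
opening: 0.005
```

```bash
cat > kn.py <<'E'
from h import *
s=env.state();print(s['eef_pos'],s['ft_force'])
for n in('side','top','wrist'):
    r=cam(n);h=cv2.cvtColor(r['image'],cv2.COLOR_RGB2HSV);m=((h[...,1]>150)&(h[...,2]>90)&((h[...,0]<6)|(h[...,0]>172))).astype(np.uint8)
    k,l,st,ce=cv2.connectedComponentsWithStats(m)
    for i in range(1,k):
        p=world(r,ce[i],120)[0]
        if st[i,4]>8 and abs(p[0]-434)<30 and abs(p[1])<110:print(n,ce[i].round(),st[i,4],p.round(1))
    print(n,'pred on (1.0)',pix(r,[434,-1.7,120]).round(),'off',pix(r,[434,-59,120]).round())
E
python3 kn.py
```

```text
[441.14855886 -36.52870351 116.28106179] [-0.64067446 -1.00659627  1.25020275]
side pred on (1.0) [[215. 200.]] off [[223. 218.]]
top [226. 225.] 131 [445.2  87.6 120. ]
top pred on (1.0) [[263. 231.]] off [[287. 231.]]
wrist [405. 189.] 1053 [417.5  54.5 120. ]
wrist [295. 223.] 926 [433.5 -13.9 120. ]
wrist pred on (1.0) [[316. 222.]] off [[217. 228.]]
```

>>> {"fn": "send_rows", "kwargs": {
  "moves": [
    [[0.015, 0, 0, 0, 0, 0], [0.03, 0, 0, 0, 0, 0], [0.04, 0, 0, 0, 0, 0], [0.04, 0, 0, 0, 0, 0], [0.04, 0, 0, 0, 0, 0]]
  ]
}}

```text
t: 48.9
eef_pos: [442.1, -25.2, 116.4]
tcp_rot: [3.141, 0.001, 1.506]
ft_force: [0.2, 0.3, 0.7]
opening: 0.003
```

```bash
python3 kn.py
```

```text
[442.06623582 -25.225144   116.42387636] [0.17831229 0.31648541 0.66319094]
side pred on (1.0) [[215. 200.]] off [[223. 218.]]
top [225. 225.] 114 [445.5  91.1 120. ]
top pred on (1.0) [[263. 231.]] off [[287. 231.]]
wrist [394. 189.] 1109 [417.9  58.3 120. ]
wrist [293. 222.] 1001 [433.6  -3.4 120. ]
wrist pred on (1.0) [[296. 222.]] off [[198. 228.]]
```

>>> {"fn": "send_rows", "kwargs": {
  "moves": [
    [[0.005, 0, 0, 0, 0, 0], [0.005, 0, 0, 0, 0, 0], [-0.06, 0, 0, 0, 0, 0], [-0.1, 0, 0, 0, 0, 0], [-0.1, 0, -0.1, 0, 0, 0], [-0.1, 0, -0.22, 0, 0, 0], [-0.3, 0, -0.34, 0, 0, 0], [-0.4, 0, -0.44, 0, 0, 0], [-0.5, 0, -0.44, 0, 0, 0], [-0.5, 0, -0.44, 0, 0, 0], [-0.5, 0, -0.44, 0, 0, 0]]
  ]
}}

```text
t: 49.97
eef_pos: [432.4, -177.5, 249.6]
tcp_rot: [3.139, 0.002, 1.503]
ft_force: [-0.2, 0.5, -0.3]
opening: 0.006
```

```bash
python3 kn.py; python3 - <<'E'
from h import *
c=np.array([590.6,9.6]);a=-.064;Rp=np.array([[np.cos(a),-np.sin(a)],[np.sin(a),np.cos(a)]])
r=cam('top');print('qvel',np.abs(env.state()['qvel']).max())
for n,z in(('jar1',142),('cup',74),('ball1',92)):
    for d in env.look_for('top',n):
        if d['confidence']>.35:
            w=world(r,d['xy'],z)[0];print(n,round(d['confidence'],2),w.round(),(Rp.T@(w[:2]-c)).round())
# white caps and balls by colour in the bay / tub
h=cv2.cvtColor(r['image'],cv2.COLOR_RGB2HSV)
def loc(z,lo,hi,m):
    k,l,st,ce=cv2.connectedComponentsWithStats(m.astype(np.uint8))
    for i in range(1,k):
        p=Rp.T@(world(r,ce[i],z)[0][:2]-c)
        if st[i,4]>60 and (p>lo).all() and (p<hi).all():print('cap',p.round(1),st[i,4])
loc(142,[-110,-100],[110,-20],h[...,2]>150)
E
```

```text
[ 432.43581258 -177.49142477  249.58913305] [-0.23354985  0.4778523  -0.30544699]
side [209. 193.] 132 [427.  24. 120.]
side pred on (1.0) [[215. 200.]] off [[223. 218.]]
top [226. 225.] 132 [445.5  87.8 120. ]
top [264. 230.] 70 [436.9  -4.4 120. ]
top pred on (1.0) [[263. 231.]] off [[287. 231.]]
wrist [444. 164.] 392 [423.9  41.6 120. ]
wrist [413. 176.] 353 [436.4  -1.2 120. ]
wrist pred on (1.0) [[413. 174.]] off [[366. 177.]]
qvel 0.008756599020565565
jar1 0.87 [646. -50. 142.] [ 59. -55.]
jar1 0.77 [574. -37. 142.] [-13. -47.]
jar1 0.6 [522. -43. 142.] [-66. -57.]
cup 0.72 [ 497. -192.   74.] [ -80. -207.]
cup 0.65 [ 339. -120.   74.] [-242. -146.]
ball1 0.41 [650.  77.  92.] [54. 71.]
cap [ 66.  -56.8] 257
cap [ -8.2 -53.5] 264
cap [-63.8 -57.4] 266
```

```bash
python3 -c "
from cell import env
print(env.job_done(), env.state()['t'])"
```

```text
the job is handed in; nothing more can be done
the job is handed in; nothing more can be done
```

I carried out every step and handed the job in at about 50 s of robot time; no verdict was reported.

1. **Platform:** it is seated over both pins. The TCP stopped at the height for deck contact, with an 11 N contact force. Pictures showed both pins through their holes.
2. **Balls:** I poured from the rightmost orange cup. The top picture shows all six balls in the tub.
3. **Cup:** it is back upright on its mat, with its rim where predicted. The arm hid it in my last look, and nothing touched it after the earlier picture.
4. **Jars:** three jars were present, and all stand in the bay. Cap centres in platform coordinates are (66, -57), (-8, -54) and (-64, -57) mm.
5. **Lever:** the knob measures at y between -1 and -4 mm in two cameras, which is about 0.95 to 1.0 rad.
6. **Bystanders:** I kept the arm clear of the tip box, white jar and timer, but did not measure their positions at the end.

Some readings disagreed:
- The top and wrist cameras differed by about 6 mm on the platform, so I used the wrist camera.
- The middle jar sits 8 mm along x from where I put it, still within limits.
- In the last check, the network found only one ball with confidence above 0.35 and missed the cup on the mat. For those I rely on the earlier pictures.
- In the side camera, the only red patch found near the console read y = +24 mm. I took it for the console's red display.

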